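# Make up a drilling kit and an implant kit

## Robot

A 6-joint arm with a two-finger parallel gripper is mounted at the origin on a cart in front of the work surface, level with it; the furniture and walls round the work are solid. World frame = base frame: x ahead of the robot, y to its left, z up, the work surface at z = 0. Lengths are in m, angles in degrees, forces in N, time in s.
With the tool pointing down it reaches from about 0.375 to 0.9 m from the base axis. Payload 3.1 kg.
Tool frame: the origin (TCP) lies at the very end of the fingers, on their centre line; the grasp point (between the pads) lies 19 mm behind it (bot.grip_point_offset is the distance from the TCP to the grasp point, in m); z points along the fingers, x is the direction in which the jaws open and shut, and the axes are right-handed (so a half turn about z gives the same grasp; the last joint's range is limited). The gripper opens to 87 mm and grips with 3 to 60 N. Pads are 19 mm wide; open, the fingers measure 117 mm over their backs; the gripper's body (75 mm by 190 mm) begins 51 mm behind the grasp point.
Start: joints at [56.408, 30.224, 82.088, -0, 67.689, -10.227], TCP at [0.248, 0.574, 0.223] pointing down, gripper open.
Joint ranges: [-176.69, 176.69], [-43.24, 126.21], [12.49, 139.97], [-82, 262], [0, 151.66], [-163.58, 163.58]. Speed limits (degrees/s): [159.86, 159.86, 180, 180, 180, 180].

## Interface

Orientations are given as a 3x3 rotation matrix whose columns are the frame's x, y, z axes.
In Python, from rig import bot, capture, recognise, place_of gives the robot as it stands.
- The arm moves only by the tool send_rows, never from a script. Its argument "motion" is a list of rows, each a list of 2 entries, a list of its own where there are three numbers: the shift along the tool's x, y, z in mm, then the turn about the tool's z in rad. A call has exactly 5 rows; each row shifts and turns the pose as measured when the row begins, along the tool's axes as they then stand; what a row does not reach is not made up. A row lasts 1/12 s, in which the tool goes at most 41.7 mm and 7.16 degrees, less where a joint would pass 70% of its speed; a pose out of reach is approached as far as the arm can. A call with a gripper value outside its range is refused whole. "gripper" is the closure, from 0 (fully open) to 1 (shut), set as the call begins (left out, the last holds). The fingers move at their own pace and stop on an object; the grip force is fixed at half the most. Time passes only in rows, so rows that do not move let the fingers close, or fill a call up. It gives the time, the measured TCP pose, the force and the opening at its end, in the units of the state.
- bot.read_state(): the state, without advancing time (a new reading comes with each control period).
- capture(name): name is "scene" or "top"; returns a dict with "image" (480x640x3 uint8, blue, green, red), "fx", "fy", "cx", "cy" (pixels), "dist_coeffs" ([k1, k2, p1, p2, k3] as OpenCV has them; the pictures are not rectified), "rvec" (rotation vector, rad) and "tvec" (3), from world to camera coordinates, as OpenCV has them. Camera axes: x right, y down, z forward; pixel columns grow to the right and rows downward; lengths in m; the calibration is good to about 2 mm. A picture is of the moment at which its call begins. There is no depth.
- bot.hand_in(): hands the job in, once; it reports no verdict.
Trained networks look in the newest picture that a camera, given by its name, has taken for a name from the list of things; names that differ only in an ending like _2 or _b are one class to them, and where a whole thing is asked for, a point or a joint stands for the part that bears it (a point fixed in the world has none). Each returns a list of dicts, best first, with "p" (0 to 1); they miss things now and then, are a little off and sometimes report something else, mostly with a low value. They report only what shows in the picture. A call takes as long as a camera call. They do not tell look-alikes from the thing itself.
- recognise(camera, target): "xy" ([column, row] in pixels, amid what is visible of it).
- place_of(camera, target): "xy" ([column, row] in pixels: a listed point, or the origin of a listed thing).
The state is a dict: "time_s": time; "joint_positions": joint angles; "qvel": joint speeds; "tau": joint torques, N m; "position": TCP position; "tcp_rot": TCP orientation; "force": force on the tool from outside, world axes, zero at the start; "moment": the same for the moment, N m; "opening": opening from 0.0 (shut) to 1.0 (fully open).
Only numpy, scipy, OpenCV 4.12 (cv2) and the standard library are available. Lean on these libraries where they do the work, as an engineer would, in place of code of your own. Each camera call takes 0.05 s, during which the arm holds its last target.

## Task

Make up two kits for surgery: the bit box and the red-capped vial go in the blue tray, the screw tin and the cement bottle in the yellow tray, each set upright on the outline of its shape printed on the tray floor and let go (the bit box lies flat, lid up, along its oblong). The timer packed against the bit box may be nudged aside but stays flat on the bench, outside the trays; leave the blue-capped and green-capped vials where they stand.

Things in the scene. Friction and masses are not known exactly. Their poses are not given: they have to be found in the camera images.
- blue_tray: Shallow blue kit tray. Origin: centre of the underside; x across (128 mm), y along (188 mm, plus a 13 mm lip at each end). Fixed. Rim 10 mm high, 4 mm thick; floor 4 mm above the bench. White outlines on the floor: oblong 88 (x) by 60 (y) mm centred at (0, -35) mm for the bit box (long side along the tray's x, either way round), circle 28 mm across centred at (0, +52) mm for the red-capped vial.
- yellow_tray: Shallow yellow kit tray. Origin: centre of the underside; x across (128 mm), y along (188 mm, plus a 13 mm lip at each end). Fixed. Rim 10 mm high, 4 mm thick; floor 4 mm above the bench. Black outlines on the floor: circle 60 mm across centred at (0, -35) mm for the screw tin, circle 42 mm across centred at (0, +52) mm for the cement bottle.
- bit_box_mid (a point): Flat dark grey case with a clear lid and drill bits showing, 54 (its x) x 82 (its y) x 21 mm, lid fixed shut; the solid body is 50 mm wide. Origin at its centre, half-way up; z up. It stands between the timer and the screw tin, along its long sides, a few mm from each: no finger room. Grasp across its width.
- screw_tin_mid (a point): Round flat plain aluminium tin, 52 mm across, 20 mm high, lid fixed on. Origin on the axis, half-way up; z up.
- timer_mid (a point): Small white bench timer with a grey display and three keys, 62 (its x) x 64 (its y) x 18 mm (the body 16 mm high). Origin at its centre, half-way up; z up; its -x face looks roughly to the robot. Its +y or -y face lies along the bit box. Weighs about 55 g and slides on the bench when pushed on a side.
- blue_vial_mid (a point): Glass vial with a BLUE cap and blue band, 24 mm across, 53 mm high. Not needed: stays where it is. Origin on the axis, half-way up; z up.
- red_vial_mid (a point): Glass vial with a RED cap and red band, 18 mm across, 39 mm high, the plain body to 33 mm. Origin on the axis, half-way up; z up.
- green_vial_mid (a point): Glass vial with a GREEN cap and green band, 21 mm across, 45 mm high. Not needed: stays where it is. Origin on the axis, half-way up; z up.
- cement_mid (a point): White dropper bottle with a blue pointed cap and an orange band, 34 mm across, 83 mm high; the cylindrical body reaches to about 50 mm above its foot. Origin on the axis, half-way up; z up.
Things that resemble listed ones, but are neither listed nor needed, are in the scene too. Of the things that look like the part that bears cement_mid, the larger one is meant.

How it is judged (in metres and radians):
At the end, for the whole second after the job is handed in: Box and red-capped vial in the blue tray, tin and bottle in the yellow: each on its outline within 13 mm in x and y, on the floor, upright (0.15 rad), at rest; box along its oblong within 0.22 rad. Timer flat on the bench; blue- and green-capped vials upright within 20 mm of their start (x of bit_box_mid in the frame of blue_tray between -0.013 and 0.013 m and y of bit_box_mid in the frame of blue_tray between -0.048 and -0.022 m and z of bit_box_mid in the frame of blue_tray between 0.0105 and 0.0185 m and angle between each of bit_box_mid, red_vial_mid, screw_tin_mid, cement_mid, timer_mid, blue_vial_mid, green_vial_mid's own z axis and vertical below 0.15 rad and linear speed of each of bit_box, red_vial, screw_tin, cement, timer, blue_vial, green_vial below 0.02 m/s and x of red_vial_mid in the frame of blue_tray between -0.013 and 0.013 m and y of red_vial_mid in the frame of blue_tray between 0.039 and 0.065 m and z of red_vial_mid in the frame of blue_tray between 0.0195 and 0.0275 m and x of screw_tin_mid in the frame of yellow_tray between -0.013 and 0.013 m and y of screw_tin_mid in the frame of yellow_tray between -0.048 and -0.022 m and z of screw_tin_mid in the frame of yellow_tray between 0.01 and 0.018 m and x of cement_mid in the frame of yellow_tray between -0.013 and 0.013 m and y of cement_mid in the frame of yellow_tray between 0.039 and 0.065 m and z of cement_mid in the frame of yellow_tray between 0.0415 and 0.0495 m and angle between the y axis of bit_box_mid and the x axis of blue_tray, either way round below 0.22 rad and height (world z) of timer_mid below 0.012 m and height (world z) of blue_vial_mid below 0.0295 m and height (world z) of green_vial_mid below 0.0255 m and distance of each of blue_vial_mid, green_vial_mid from where it was at the start of the episode below 0.02 m); the robot touches nothing.
It fails at once if the blue-capped or green-capped vial is knocked over or carried off (angle between any of blue_vial_mid, green_vial_mid's own z axis and vertical above 0.6 rad or distance of any of blue_vial_mid, green_vial_mid from where it was at the start of the episode above 0.04 m).
It also fails if it takes over 112 s, if anything falls off the work surface, if the arm or the gripper's body presses on something with over 40 N, if the wrist force passes 120 N, or if a joint passes its speed limit or range.

## Working session

There is one attempt and no reset: what is moved stays moved. The work goes in short steps, Python scripts to look and compute and a tool call to move; the robot and the scene stay as the last step left them, time stands still between calls to the robot, and variables do not carry over. Pictures are saved under pics/ and viewed, and the job is handed in when it is done.

Besides the shell and the picture viewer there is one more tool, called after "Request:" as name([rows], argument=value, ...), one row to a line, values as JSON. send_rows: Moves the arm, as the interface text tells. Its arguments: {"type":"object","properties":{"motion":{"type":"array","items":{"type":"array"}},"gripper":{"type":"number"}},"required":["motion"]}

```bash
ls; mkdir -p pics
cat > h.py <<'E'
import numpy as np, cv2
from rig import bot, capture, recognise, place_of
def snap(n,f=None):
    c=capture(n)
    if f: cv2.imwrite('pics/'+f,c['image'])
    return c
def K(c): return np.array([[c['fx'],0,c['cx']],[0,c['fy'],c['cy']],[0,0,1.]])
def ray(c,px):
    u=cv2.undistortPoints(np.array([[px]],float),K(c),np.array(c['dist_coeffs'],float))[0,0]
    R=cv2.Rodrigues(np.array(c['rvec'],float))[0];t=np.array(c['tvec'],float).ravel()
    d=R.T@np.array([u[0],u[1],1]);return -R.T@t,d/np.linalg.norm(d)
def atz(c,px,z):
    o,d=ray(c,px);return o+d*(z-o[2])/d[2]
def tri(c1,p1,c2,p2):
    o1,d1=ray(c1,p1);o2,d2=ray(c2,p2)
    A=np.stack([d1,-d2],1);s=np.linalg.lstsq(A,o2-o1,rcond=None)[0]
    a=o1+s[0]*d1;b=o2+s[1]*d2
    return (a+b)/2,np.linalg.norm(a-b)
def proj(c,P):
    return cv2.projectPoints(np.array(P,float).reshape(-1,3),np.array(c['rvec'],float),np.array(c['tvec'],float),K(c),np.array(c['dist_coeffs'],float))[0].reshape(-1,2)
E
cat > a.py <<'E'
from h import *
np.set_printoptions(precision=4,suppress=True)
s=bot.read_state();print(s['time_s'],s['position'],s['tcp_rot'],s['opening'],bot.grip_point_offset)
C={n:snap(n,n+'0.png') for n in('scene','top')}
for n in C: print(n,ray(C[n],[320,240]))
for t in ['blue_tray','yellow_tray','bit_box_mid','screw_tin_mid','timer_mid','blue_vial_mid','red_vial_mid','green_vial_mid','cement_mid']:
    r={}
    for n in C:
        r[n]=place_of(n,t)[:4]
        print(t,n,[(np.round(x['xy'],1).tolist(),round(x['p'],2)) for x in r[n]])
    for a in r['scene']:
        for b in r['top']:
            P,e=tri(C['scene'],a['xy'],C['top'],b['xy'])
            if e<.02: print('    ',P,round(e,4))
E
python3 a.py
```

```text
pics
0.0 [0.2474 0.5731 0.2216] [[ 0.3966  0.918  -0.0012]
 [ 0.918  -0.3966 -0.0018]
 [-0.0021 -0.0004 -1.    ]] 0.9987840727361278 0.0187
scene (array([ 0.0102, -0.4722,  0.5652]), array([ 0.6557,  0.4552, -0.6023]))
top (array([ 0.3509, -0.067 ,  1.0589]), array([ 0.2396, -0.0072, -0.9709]))
blue_tray scene [([197.2, 217.9], 0.86)]
blue_tray top [([169.3, 269.7], 0.56)]
     [ 0.5459  0.2361 -0.0039] 0.0033
yellow_tray scene [([429.6, 335.4], 0.97), ([193.6, 220.2], 0.2)]
yellow_tray top [([442.9, 287.0], 0.82), ([291.8, 212.4], 0.62)]
     [ 0.5185 -0.3317 -0.0083] 0.0015
bit_box_mid scene [([296.5, 277.3], 0.63)]
bit_box_mid top [([324.7, 293.2], 0.59)]
     [ 0.4966 -0.084   0.013 ] 0.005
screw_tin_mid scene [([327.9, 288.5], 0.77), ([290.4, 273.7], 0.3)]
screw_tin_mid top [([335.3, 209.6], 0.69), ([350.2, 284.8], 0.63)]
     [ 0.5179 -0.1373 -0.0042] 0.0032
timer_mid scene [([265.6, 267.0], 0.59)]
timer_mid top [([292.9, 295.8], 0.89), ([244.0, 200.3], 0.36)]
     [ 0.4892 -0.019   0.0128] 0.0079
blue_vial_mid scene [([288.8, 200.7], 0.46)]
blue_vial_mid top [([246.8, 200.3], 0.5)]
     [0.6894 0.0811 0.0193] 0.0036
red_vial_mid scene [([353.4, 233.5], 0.69)]
red_vial_mid top [([337.2, 211.7], 0.47)]
     [ 0.6659 -0.1061  0.0176] 0.01
green_vial_mid scene [([397.2, 241.6], 0.61)]
green_vial_mid top [([379.8, 207.3], 0.68)]
     [ 0.6758 -0.1958  0.0272] 0.0051
cement_mid scene [([318.4, 210.5], 0.78), ([394.3, 242.0], 0.63), ([331.7, 246.2], 0.49)]
cement_mid top [([290.7, 211.7], 0.84), ([330.3, 247.2], 0.45), ([169.2, 271.0], 0.43)]
     [ 0.6616 -0.0153  0.0417] 0.0034
     [ 0.5653 -0.0899  0.1232] 0.009
     [ 0.7037 -0.0137 -0.0824] 0.0163
     [ 0.5907 -0.0961  0.0279] 0.0005
```

View pics/scene0.png

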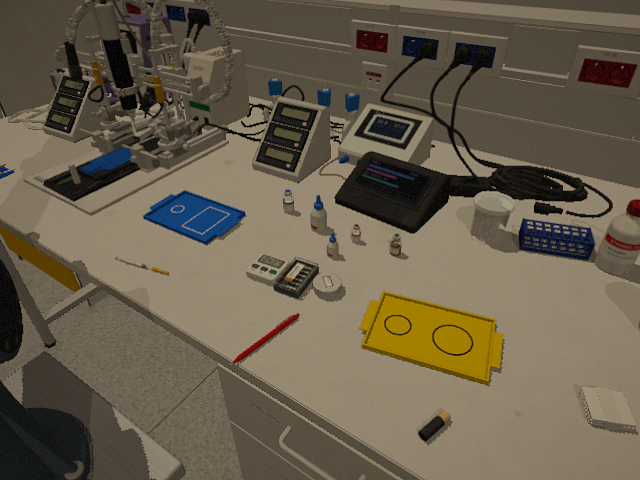

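View pics/top0.png

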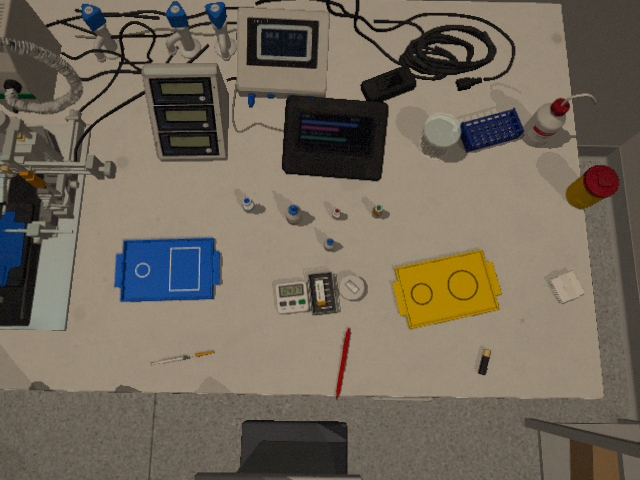

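```bash
python3 -c "
import cv2,numpy as np
a=cv2.imread('pics/scene0.png');b=cv2.imread('pics/top0.png')
cv2.imwrite('pics/sc_crop.png',cv2.resize(a[170:320,220:420],(800,600),interpolation=cv2.INTER_CUBIC))
cv2.imwrite('pics/tp_crop.png',cv2.resize(b[180:330,220:420],(800,600),interpolation=cv2.INTER_CUBIC))"
```

```text
(no output)
```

View pics/sc_crop.png

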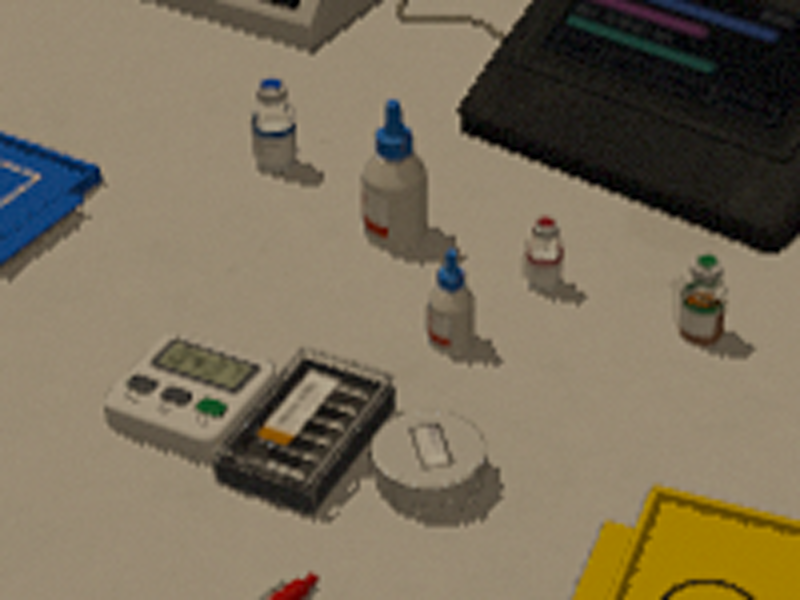

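View pics/tp_crop.png

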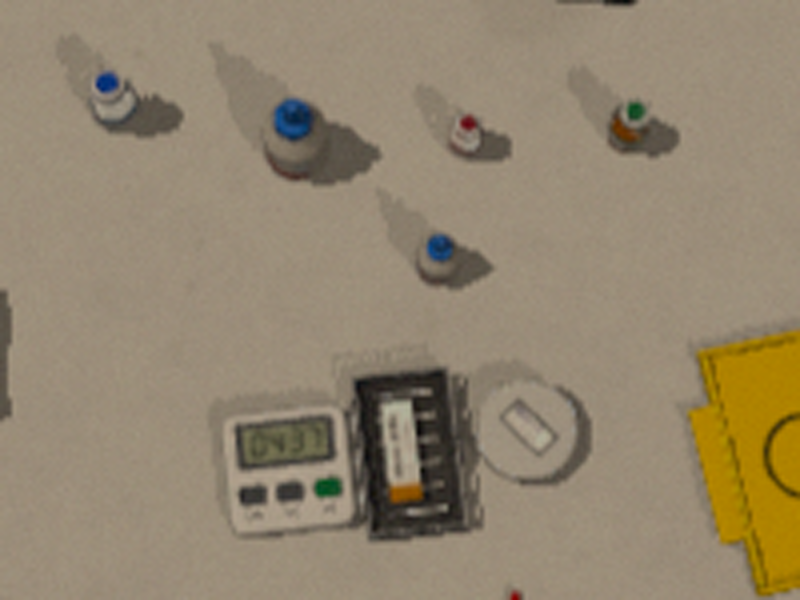

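The larger dropper bottle, at scene (318,213) / top (292,213), is the cement. The smaller one, at scene (332,246) / top (330,244), is the look-alike. There is one red-capped vial, at scene (356,233) / top (337,212). Next I'll refine the tray outlines and object poses from both views.

```bash
cat > b.py <<'E'
from h import *
np.set_printoptions(precision=4,suppress=True)
C={n:snap(n) for n in('scene','top')}
hsv={n:cv2.cvtColor(C[n]['image'],cv2.COLOR_BGR2HSV) for n in C}
from scipy.optimize import minimize, least_squares
out={}
for nm,lo,hi in (('blue',(100,140,40),(125,255,255)),('yellow',(18,140,60),(35,255,255))):
    roi={'blue':{'scene':(140,185,110,65),'top':(110,230,116,75)},'yellow':{'scene':(350,285,160,100),'top':(388,245,116,86)}}[nm]
    ob={}
    for n in C:
        m=cv2.inRange(hsv[n],lo,hi);x,y,w,h=roi[n];k=np.zeros_like(m);k[y:y+h,x:x+w]=m[y:y+h,x:x+w]
        cs,hh=cv2.findContours(k,cv2.RETR_EXTERNAL,cv2.CHAIN_APPROX_NONE)
        ct=max(cs,key=cv2.contourArea);f=np.zeros_like(m);cv2.drawContours(f,[ct],-1,255,-1);ob[n]=f
        inner=cv2.bitwise_and(f,cv2.bitwise_not(k))
        nn,lab,st,cen=cv2.connectedComponentsWithStats(cv2.dilate(inner,np.ones((2,2))))
        for i in range(1,nn):
            if st[i,2]>8 and st[i,3]>8:
                b=[st[i,0]+st[i,2]/2-1,st[i,1]+st[i,3]/2-1]
                print(nm,n,'hole',st[i],cen[i],'at4mm',atz(C[n],cen[i]-.5,.004)[:2])
    # fit silhouette: hull of tray rim box + lips approximated by rim rect at z .01 & 0
    def poly(p):
        c,s=np.cos(p[2]),np.sin(p[2]);X=[]
        for z in(0,.010):
            for a in(-.064,.064):
                for b in (-.094,.094): X.append([p[0]+c*a-s*b,p[1]+s*a+c*b,z])
        return np.array(X)
    def cost(p,show=False):
        t=0
        for n in C:
            q=proj(C[n],poly(p));hl=cv2.convexHull(q.astype(np.float32))
            k=np.zeros((480,640),np.uint8);cv2.fillPoly(k,[np.round(hl*16).astype(np.int32)],255,shift=4)
            t+=np.abs(k.astype(float)-ob[n]).sum()/255
        return t
    best=None
    st0={'blue':(.546,.236),'yellow':(.5185,-.332)}[nm]
    for yaw in np.radians(range(0,180,15)):
        r=minimize(cost,[*st0,yaw],method='Nelder-Mead',options=dict(initial_simplex=np.array([[*st0,yaw],[st0[0]+.01,st0[1],yaw],[st0[0],st0[1]+.01,yaw],[*st0,yaw+.15]])))
        if best is None or r.fun<best.fun: best=r
    print(nm,best.x,np.degrees(best.x[2]),best.fun)
    c,s=np.cos(best.x[2]),np.sin(best.x[2])
    for a,b in((0,-.035),(0,.052)):
        print('  pred (or flipped)',best.x[:2]+[c*a-s*b,s*a+c*b],best.x[:2]-[c*a-s*b,s*a+c*b])
T=C['top'];S=C['scene']
tc=lambda x,y:(220+x/4-.375,180+y/4-.375)
sc=lambda x,y:(220+x/4-.375,170+y/4-.375)
print('box lid top corners from top (z.021)');P=[atz(T,tc(*p),.021)[:2] for p in((357,380),(446,370),(468,530),(374,540))];print(np.array(P))
print('box lid scene');P=[atz(S,sc(*p),.021)[:2] for p in((304,352),(392,375),(306,494),(216,462))];print(np.array(P))
print('timer top z.016',np.array([atz(T,tc(*p),.016)[:2] for p in((224,414),(342,405),(357,525),(238,534))]))
print('tin top z.02',atz(T,tc(533,430),.02),atz(S,sc(429,448),.02))
for t,z,k in (('blue_vial_mid',.0265,0),('red_vial_mid',.0195,0),('green_vial_mid',.0225,0),('cement_mid',.0415,0),('screw_tin_mid',.01,0),('bit_box_mid',.0105,0),('timer_mid',.009,0)):
    for n in C:
        print(t,n,[(atz(C[n],x['xy'],z)[:2],round(x['p'],2)) for x in place_of(n,t)[:3]])
print('red cap top z.039',atz(T,tc(469,120),.039),atz(S,sc(545,220),.039), 'tri',tri(S,sc(545,220),T,tc(469,120)))
print('cement tip z.083',atz(T,tc(294,110),.083),atz(S,sc(393,104),.083),tri(S,sc(393,104),T,tc(294,110)))
print('tri tin top',tri(S,sc(429,448),T,tc(533,430)))
print(bot.read_state()['time_s'])
E
python3 b.py
```

```text
blue scene hole [170 205  16   9 100] [177.8  209.08] at4mm [0.5414 0.2919]
blue scene hole [181 206  51  30 377] [205.6552 220.4005] at4mm [0.5437 0.2046]
blue top hole [169 247  33  46 434] [184.288  269.6198] at4mm [0.5449 0.2051]
blue top hole [135 262  17  17 152] [142.7368 270.2105] at4mm [0.5422 0.2909]
blue [0.545  0.2395 0.0502] 2.8751920832352518 713.0
  pred (or flipped) [0.5468 0.2045] [0.5433 0.2745]
  pred (or flipped) [0.5424 0.2914] [0.5476 0.1876]
yellow scene hole [403 316   9  10  26] [407.5    320.1154] at4mm [ 0.5191 -0.291 ]
yellow scene hole [385 325  11  10  29] [389.2069 330.2414] at4mm [ 0.4827 -0.2761]
yellow scene hole [397 327  15   9  37] [404.973  332.4054] at4mm [ 0.4926 -0.2992]
yellow scene hole [433 326  10  10  30] [436.7333 329.8667] at4mm [ 0.5257 -0.339 ]
yellow scene hole [433 339  41  18 123] [454.2276 349.4797] at4mm [ 0.5033 -0.3767]
yellow [ 0.5126 -0.333   0.2145] 12.289134209236762 1185.0
  pred (or flipped) [ 0.52   -0.3672] [ 0.5051 -0.2988]
  pred (or flipped) [ 0.5015 -0.2822] [ 0.5237 -0.3838]
box lid top corners from top (z.021)
[[ 
[... 950 characters left out ...]
ay([ 0.5081, -0.1415]), 0.57)]
screw_tin_mid top [(array([ 0.517 , -0.1355]), 0.58)]
bit_box_mid scene [(array([ 0.4927, -0.0825]), 0.55)]
bit_box_mid top [(array([ 0.4995, -0.0812]), 0.94)]
timer_mid scene [(array([ 0.4893, -0.0171]), 0.63)]
timer_mid top [(array([ 0.4937, -0.0241]), 0.76), (array([0.6931, 0.0823]), 0.36)]
red cap top z.039 [ 0.6672 -0.1083  0.039 ] [ 0.6647 -0.1061  0.039 ] tri (array([ 0.6661, -0.1071,  0.0389]), np.float64(0.0032036807541411905))
cement tip z.083 [ 0.6573 -0.0207  0.083 ] [ 0.6561 -0.0205  0.083 ] (array([ 0.6571, -0.0203,  0.0825]), np.float64(0.0008825555317626526))
tri tin top (array([ 0.5093, -0.141 ,  0.021 ]), np.float64(0.0032936764464325543))
1.8
```

```bash
cat > c.py <<'E'
from h import *
np.set_printoptions(precision=4,suppress=True)
C={n:snap(n) for n in('scene','top')}
for n,r in(('scene',[(398,325,18,14),(453,340,26,20)]),('top',[(422,294,14,14),(463,285,19,19)])):
    v=C[n]['image'].astype(int).sum(2);g=C[n]['image'][:,:,2]
    for x,y,w,h in r:
        p=g[y-h:y+h+1,x-w:x+w+1]; m=(p<np.median(p)*.6)
        ys,xs=np.nonzero(m); e=cv2.fitEllipse(np.stack([xs+x-w,ys+y-h],1).astype(np.float32))
        print(n,e,len(xs),atz(C[n],e[0],.004)[:2])
def mv(tgt,yaw=None):
    pass
E
python3 c.py
cat > go.py <<'E'
import sys
from h import *
np.set_printoptions(precision=4,suppress=True)
# usage: go.py x y z yaw_deg  -> tool-frame delta mm, turn rad
s=bot.read_state();R=np.array(s['tcp_rot']);p=np.array(s['position'])
print('t',round(s['time_s'],2),'p',p,'yaw',np.degrees(np.arctan2(R[1,0],R[0,0])).round(2),'tilt',R[:2,2],'F',np.array(s['force']).round(1),'open',round(s['opening'],3))
if len(sys.argv)>4:
    x,y,z,w=map(float,sys.argv[1:5])
    c=np.arctan2(R[1,0],R[0,0]);t=c-np.radians(w);t=(t+np.pi)%(2*np.pi)-np.pi
    print('delta tool mm',(R.T@(np.array([x,y,z])-p)*1000).round(1),'turn',t.round(3),'dist',np.linalg.norm(np.array([x,y,z])-p)*1000)
    # per row list for simultaneous motion: simulate
    n=max(1,int(np.ceil(max(np.linalg.norm([x-p[0],y-p[1],z-p[2]])/.039,abs(t)/.12))))
    cur=c
    d=(np.array([x,y,z])-p)/n
    for i in range(n):
        ci=c-t*i/n; X=np.array([np.cos(ci),np.sin(ci),0]);Y=np.array([np.sin(ci),-np.cos(ci),0])
        print([[round(float(X@d)*1000,1),round(float(Y@d)*1000,1),round(-d[2]*1000,1)],round(t/n,3)],end=' ' if (i+1)%5 else '\n')
    print()
E
python3 go.py 0.509 -0.1405 0.12 8
```

```text
scene ((397.32757568359375, 324.4637756347656), (19.02630615234375, 26.322256088256836), 101.36406707763672) 89 [ 0.5006 -0.2826]
scene ((452.15289306640625, 339.6661682128906), (28.210872650146484, 40.59007263183594), 108.8017578125) 143 [ 0.5195 -0.3679]
top ((421.3336181640625, 293.5575256347656), (19.906116485595703, 20.978281021118164), 140.16343688964844) 56 [ 0.5019 -0.2833]
top ((462.3088684082031, 284.77203369140625), (27.861295700073242, 29.897737503051758), 131.63931274414062) 75 [ 0.5213 -0.3682]
t 1.9 p [0.2478 0.5737 0.2226] yaw 66.63 tilt [-0.  0.] F [ 0.2  0.8 -0.1] open 0.994
delta tool mm [-552.1  523.   102.5] turn 1.023 dist 767.381565838714
[[-27.6, 26.2, np.float64(5.1)], np.float64(0.051)] [[-26.2, 27.5, np.float64(5.1)], np.float64(0.051)] [[-24.8, 28.8, np.float64(5.1)], np.float64(0.051)] [[-23.3, 30.1, np.float64(5.1)], np.float64(0.051)] [[-21.7, 31.2, np.float64(5.1)], np.float64(0.051)]
[[-20.1, 32.3, np.float64(5.1)], np.float64(0.051)] [[-18.4, 33.3, np.float64(5.1)], np.float64(0.051)] [[-16.7, 34.2, np.float64(5.1)], np.float64(0.051)] [[-14.9, 35.0, np.float64(5.1)], np.float64(0.051)] [[-13.1, 35.7, np.float64(5.1)], np.float64(0.051)]
[[-11.3, 36.3, np.float64(5.1)], np.float64(0.051)] [[-9.4, 36.8, np.float64(5.1)], np.float64(0.051)] [[-7.5, 37.3, np.float64(5.1)], np.float64(0.051)] [[-5.6, 37.6, np.float64(5.1)], np.float64(0.051)] [[-3.6, 37.8, np.float64(5.1)], np.float64(0.051)]
[[-1.7, 38.0, np.float64(5.1)], np.float64(0.051)] [[0.2, 38.0, np.float64(5.1)], np.float64(0.051)] [[2.2, 38.0, np.float64(5.1)], np.float64(0.051)] [[4.1, 37.8, np.float64(5.1)], np.float64(0.051)] [[6.0, 37.5, np.float64(5.1)], np.float64(0.051)]
```

Targets on the tray floors:

| Outline | x (m) | y (m) |
|---|---|---|
| Yellow, tin | 0.520 | -0.368 |
| Yellow, cement | 0.501 | -0.283 |
| Blue, box | 0.545 | 0.205 |
| Blue, vial | 0.542 | 0.291 |

First move: over the tin.

Request:
send_rows([
  [[-28,26,0],0.05],
  [[-26,27.5,0],0.05],
  [[-25,29,0],0.05],
  [[-23,30,0],0.05],
  [[-22,31,0],0.05],
], gripper=0)

```text
time_s: 2.32
position: [0.3133, 0.3976, 0.2218]
tcp_rot: [[0.61, 0.792, 0.004], [0.792, -0.61, 0.009], [0.009, -0.002, -1.0]]
force: [0.5, -0.6, 0.1]
opening: 1.0
```

```bash
python3 go.py 0.509 -0.1405 0.12 8
```

```text
t 2.32 p [0.3133 0.3976 0.2218] yaw 52.38 tilt [0.0041 0.0086] F [ 0.5 -0.6  0.1] open 1.0
delta tool mm [-307.8  483.7   97.9] turn 0.775 dist 581.5810469166715
[[-20.5, 32.2, np.float64(6.8)], np.float64(0.052)] [[-18.8, 33.2, np.float64(6.8)], np.float64(0.052)] [[-17.0, 34.2, np.float64(6.8)], np.float64(0.052)] [[-15.2, 35.0, np.float64(6.8)], np.float64(0.052)] [[-13.4, 35.7, np.float64(6.8)], np.float64(0.052)]
[[-11.5, 36.4, np.float64(6.8)], np.float64(0.052)] [[-9.7, 36.9, np.float64(6.8)], np.float64(0.052)] [[-7.7, 37.4, np.float64(6.8)], np.float64(0.052)] [[-5.8, 37.7, np.float64(6.8)], np.float64(0.052)] [[-3.8, 38.0, np.float64(6.8)], np.float64(0.052)]
[[-1.9, 38.1, np.float64(6.8)], np.float64(0.052)] [[0.1, 38.2, np.float64(6.8)], np.float64(0.052)] [[2.1, 38.1, np.float64(6.8)], np.float64(0.052)] [[4.0, 38.0, np.float64(6.8)], np.float64(0.052)] [[6.0, 37.7, np.float64(6.8)], np.float64(0.052)]
```

Works as expected. Continuing.

Request:
send_rows([
  [[-20.5,32,5],0.052],
  [[-19,33,5],0.052],
  [[-17,34,5],0.052],
  [[-15,35,5],0.052],
  [[-13.5,36,5],0.052],
])

```text
time_s: 2.73
position: [0.3805, 0.2113, 0.1973]
tcp_rot: [[0.799, 0.601, 0.012], [0.601, -0.799, 0.012], [0.017, -0.002, -1.0]]
force: [1.0, -0.1, -0.9]
opening: 1.001
```

Request:
send_rows([
  [[-11.5,36.5,5],0.052],
  [[-10,37,5],0.052],
  [[-8,37.5,5],0.052],
  [[-6,38,5],0.052],
  [[-4,38,5],0.052],
])

```text
time_s: 3.15
position: [0.4456, 0.0208, 0.1716]
tcp_rot: [[0.932, 0.363, 0.018], [0.363, -0.932, 0.012], [0.022, -0.005, -1.0]]
force: [0.1, 0.4, -0.1]
opening: 0.998
```

```bash
python3 go.py 0.509 -0.1405 0.08 8
```

```text
t 3.15 p [0.4456 0.0208 0.1716] yaw 21.28 tilt [0.0183 0.0124] F [ 0.1  0.4 -0.1] open 0.998
delta tool mm [ -1.4 173.8  90.8] turn 0.232 dist 196.03162329868496
[[0.1, 28.9, np.float64(15.3)], np.float64(0.039)] [[1.2, 28.9, np.float64(15.3)], np.float64(0.039)] [[2.3, 28.8, np.float64(15.3)], np.float64(0.039)] [[3.4, 28.7, np.float64(15.3)], np.float64(0.039)] [[4.5, 28.5, np.float64(15.3)], np.float64(0.039)]
[[5.6, 28.3, np.float64(15.3)], np.float64(0.039)]
```

Request:
send_rows([
  [[1,35,15],0.046],
  [[2,35,15],0.046],
  [[3,35,15],0.046],
  [[5,34,15],0.046],
  [[6,34,15],0.046],
])

```text
time_s: 3.57
position: [0.5158, -0.1526, 0.0966]
tcp_rot: [[0.992, 0.125, 0.029], [0.125, -0.992, 0.009], [0.03, -0.005, -1.0]]
force: [0.7, 1.6, -0.4]
opening: 0.999
```

Request:
send_rows([
  [[0,0,0],0],
  [[0,0,0],0],
  [[0,0,0],0],
  [[0,0,0],0],
  [[0,0,0],0],
])

```text
time_s: 3.98
position: [0.5186, -0.1598, 0.0941]
tcp_rot: [[0.993, 0.117, 0.031], [0.117, -0.993, 0.006], [0.031, -0.003, -1.0]]
force: [0.5, 0.2, -1.0]
opening: 1.001
```

```bash
python3 go.py 0.509 -0.1405 0.04 8
python3 - <<'E'
from h import *
for n in('scene','top'):
    c=snap(n);i=c['image'];x,y=(220,170) if n=='scene' else (220,180)
    cv2.imwrite(f'pics/{n}1.png',cv2.resize(i[y-30:y+150,x-20:x+220],(800,600),interpolation=cv2.INTER_CUBIC))
E
```

```text
t 3.98 p [ 0.5186 -0.1598  0.0941] yaw 6.72 tilt [0.0308 0.0063] F [ 0.5  0.2 -1. ] open 1.001
delta tool mm [ -8.9 -20.1  53.9] turn -0.022 dist 58.24156124283215
[[-3.6, -10.1, np.float64(27.1)], np.float64(-0.011)] [[-3.5, -10.2, np.float64(27.1)], np.float64(-0.011)]
```

View pics/top1.png

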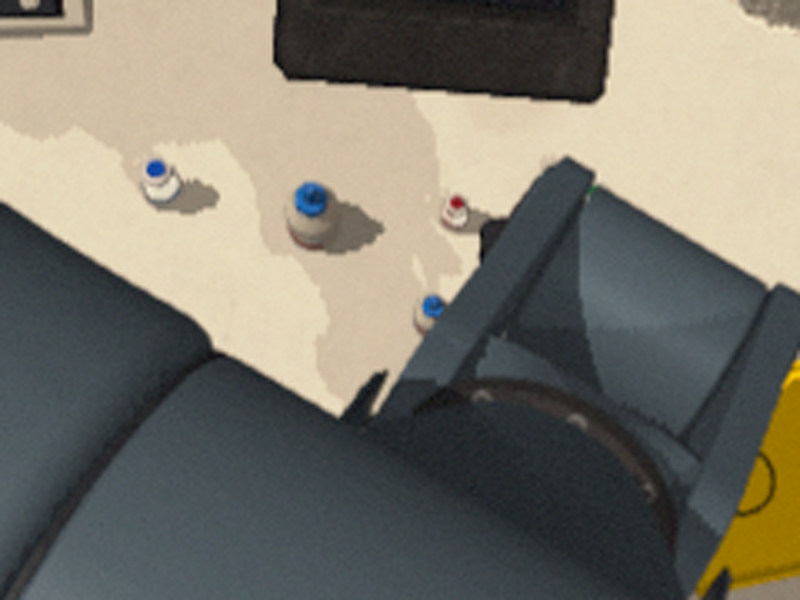

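View pics/scene1.png

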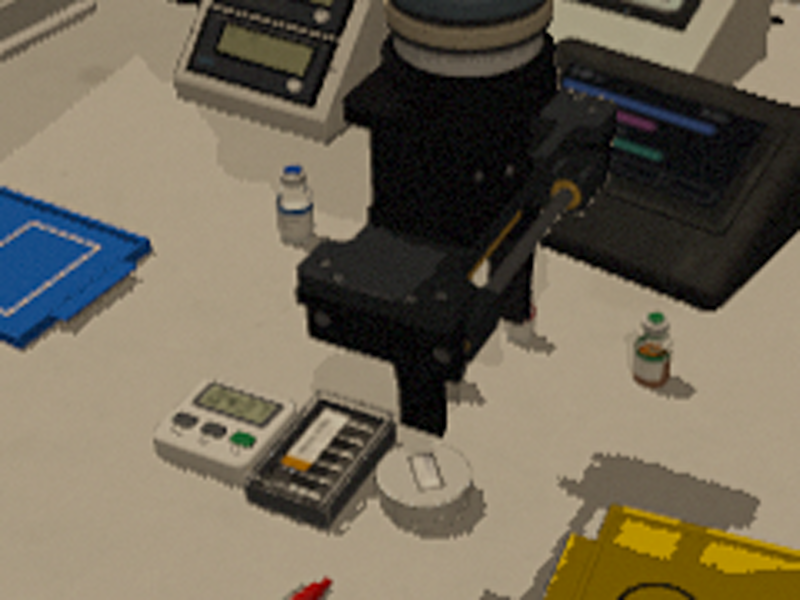

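Top view 1 is mostly arm. Scene view 1 shows the open gripper just beyond the tin, which sits at crop (425,485). Next I correct xy and descend.

Request:
send_rows([
  [[-4,-7,10],-0.01],
  [[-3,-7,10],-0.01],
  [[-1,-6,10],0],
  [[0,0,0],0],
  [[0,0,0],0],
])

```text
time_s: 4.5
position: [0.5098, -0.1364, 0.0668]
tcp_rot: [[0.989, 0.145, 0.036], [0.145, -0.989, 0.004], [0.036, 0.002, -0.999]]
force: [-0.3, 0.3, -0.9]
opening: 0.999
```

```bash
python3 go.py 0.509 -0.1405 0.003 8
```

```text
t 4.5 p [ 0.5098 -0.1364  0.0668] yaw 8.35 tilt [0.0361 0.0036] F [-0.3  0.3 -0.9] open 0.999
delta tool mm [-3.7  3.8 63.8] turn 0.006 dist 63.97515525631064
[[-0.7, 2.0, np.float64(31.9)], np.float64(0.003)] [[-0.7, 2.0, np.float64(31.9)], np.float64(0.003)]
```

Request:
send_rows([
  [[-2,2,14],0],
  [[-2,2,14],0],
  [[0,0,14],0],
  [[0,0,10],0],
  [[0,0,0],0],
])

```text
time_s: 4.92
position: [0.5126, -0.1415, 0.0178]
tcp_rot: [[0.988, 0.149, 0.046], [0.149, -0.989, -0.001], [0.045, 0.008, -0.999]]
force: [-0.3, 2.0, -0.1]
opening: 1.001
```

```bash
python3 go.py 0.509 -0.1405 0.003 8
```

```text
t 4.92 p [ 0.5126 -0.1415  0.0178] yaw 8.59 tilt [ 0.0456 -0.0014] F [-0.3  2.  -0.1] open 1.001
delta tool mm [-4.  -1.7 14.6] turn 0.01 dist 15.253293291788736
[[-3.4, -1.5, np.float64(14.8)], np.float64(0.01)]
```

Request:
send_rows([
  [[-2,-1,5],0],
  [[-2,-1,5],0],
  [[0,0,3],0],
  [[0,0,0],0],
  [[0,0,0],0],
])

```text
time_s: 5.33
position: [0.51, -0.1406, 0.0054]
tcp_rot: [[0.988, 0.15, 0.049], [0.15, -0.989, -0.003], [0.048, 0.01, -0.999]]
force: [-0.0, -0.3, 0.8]
opening: 1.0
```

```bash
python3 go.py 0.509 -0.1405 0.003 8;python3 - <<'E'
from h import *
for n in('scene',):
    c=snap(n);i=c['image'];x,y=(220,170) if n=='scene' else (220,180)
    cv2.imwrite(f'pics/{n}2.png',cv2.resize(i[y-30:y+150,x-20:x+220],(800,600),interpolation=cv2.INTER_CUBIC))
E
```

```text
t 5.33 p [ 0.51   -0.1406  0.0054] yaw 8.63 tilt [ 0.0486 -0.003 ] F [-0.  -0.3  0.8] open 1.0
delta tool mm [-1.1 -0.3  2.3] turn 0.011 dist 2.6128184438150703
[[-1.0, -0.2, np.float64(2.4)], np.float64(0.011)]
```

View pics/scene2.png

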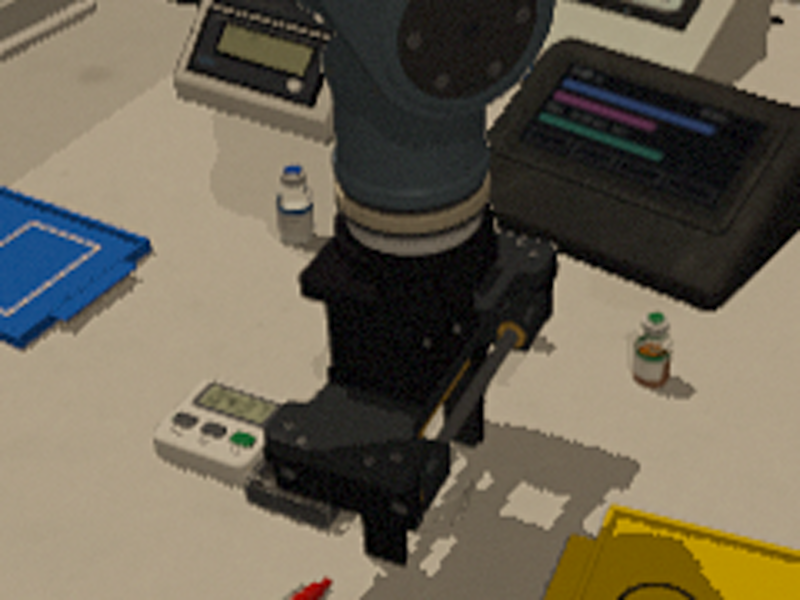

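Request:
send_rows([
  [[0,0,1],0],
  [[0,0,0],0],
  [[0,0,0],0],
  [[0,0,0],0],
  [[0,0,0],0],
], gripper=1)

```text
time_s: 5.8
position: [0.5109, -0.141, 0.0054]
tcp_rot: [[0.987, 0.15, 0.051], [0.15, -0.989, -0.004], [0.05, 0.012, -0.999]]
force: [0.6, 0.5, 0.2]
opening: 0.71
```

Request:
send_rows([
  [[0,0,0],0],
  [[0,0,0],0],
  [[0,0,0],0],
  [[0,0,0],0],
  [[0,0,-2],0],
])

```text
time_s: 6.22
position: [0.5107, -0.141, 0.0073]
tcp_rot: [[0.987, 0.15, 0.05], [0.15, -0.989, -0.004], [0.049, 0.011, -0.999]]
force: [-0.8, -0.5, -1.2]
opening: 0.583
```

Request:
send_rows([
  [[0,0,-10],0],
  [[0,0,-15],0],
  [[0,0,-20],0],
  [[0,0,-15],0],
  [[0,0,0],0],
])

```text
time_s: 6.63
position: [0.5061, -0.14, 0.0704]
tcp_rot: [[0.988, 0.15, 0.047], [0.15, -0.989, -0.002], [0.046, 0.009, -0.999]]
force: [-0.1, -1.1, -0.7]
opening: 0.584
```

```bash
python3 go.py 0.520 -0.368 0.07 12.3;python3 - <<'E'
from h import *
for n in('scene',):
    c=snap(n);i=c['image'];x,y=(220,170) if n=='scene' else (220,180)
    cv2.imwrite(f'pics/{n}3.png',cv2.resize(i[y-30:y+150,x-20:x+220],(800,600),interpolation=cv2.INTER_CUBIC))
E
```

```text
t 6.63 p [ 0.5061 -0.14    0.0704] yaw 8.64 tilt [ 0.0466 -0.0021] F [-0.1 -1.1 -0.7] open 0.584
delta tool mm [-20.5 227.4   1.5] turn -0.064 dist 228.37597876079374
[[-3.4, 37.9, np.float64(0.1)], np.float64(-0.011)] [[-3.8, 37.9, np.float64(0.1)], np.float64(-0.011)] [[-4.2, 37.8, np.float64(0.1)], np.float64(-0.011)] [[-4.6, 37.8, np.float64(0.1)], np.float64(-0.011)] [[-5.0, 37.7, np.float64(0.1)], np.float64(-0.011)]
[[-5.4, 37.7, np.float64(0.1)], np.float64(-0.011)]
```

View pics/scene3.png

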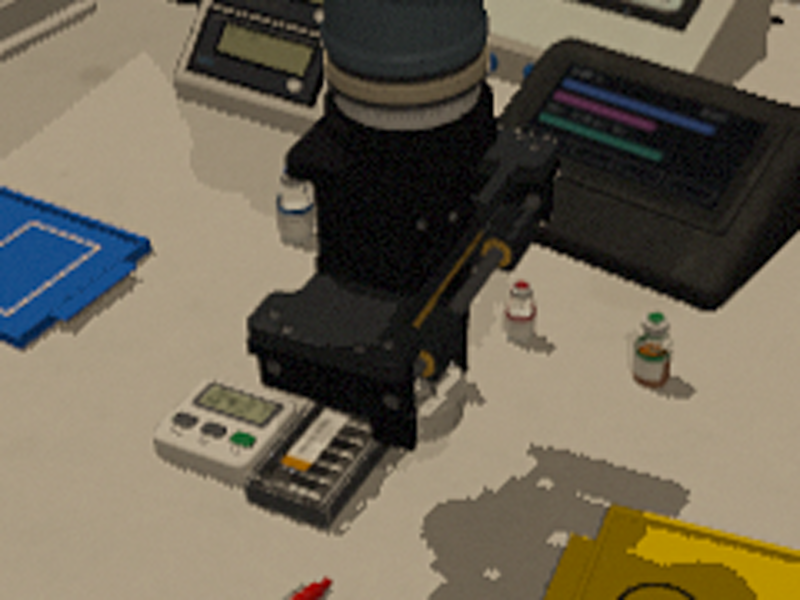

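The tin is in the grip. Carrying it to the yellow tray.

Request:
send_rows([
  [[-3.4,36,0],-0.012],
  [[-4,36,0],-0.012],
  [[-4,36,0],-0.012],
  [[-4.5,36,0],-0.012],
  [[-5,36,0],-0.012],
])

```text
time_s: 7.1
position: [0.513, -0.3152, 0.0669]
tcp_rot: [[0.974, 0.223, 0.035], [0.223, -0.975, 0.009], [0.036, -0.0, -0.999]]
force: [1.1, 0.8, -1.6]
opening: 0.586
```

Request:
send_rows([
  [[-4,25,0],-0.01],
  [[0,0,0],0],
  [[0,0,0],0],
  [[0,0,0],0],
  [[0,0,0],0],
])

```text
time_s: 7.52
position: [0.5135, -0.3499, 0.0626]
tcp_rot: [[0.974, 0.226, 0.036], [0.226, -0.974, 0.006], [0.036, 0.002, -0.999]]
force: [0.3, 0.7, 0.6]
opening: 0.582
```

```bash
python3 go.py 0.520 -0.368 0.010 12.3
```

```text
t 7.52 p [ 0.5135 -0.3499  0.0626] yaw 13.04 tilt [0.0356 0.0062] F [0.3 0.7 0.6] open 0.582
delta tool mm [ 0.4 19.  52.7] turn 0.013 dist 56.03847055524829
[[1.1, 9.5, np.float64(26.3)], np.float64(0.006)] [[1.2, 9.5, np.float64(26.3)], np.float64(0.006)]
```

Request:
send_rows([
  [[0,9,10],0],
  [[0,9,10],0],
  [[0,1,10],0],
  [[0,0,5],0],
  [[0,0,0],0],
])

```text
time_s: 7.93
position: [0.5192, -0.3644, 0.0229]
tcp_rot: [[0.973, 0.231, 0.032], [0.23, -0.973, 0.01], [0.034, -0.002, -0.999]]
force: [-0.1, 0.6, -0.0]
opening: 0.582
```

```bash
python3 go.py 0.520 -0.368 0.010 12.3
```

```text
t 7.93 p [ 0.5192 -0.3644  0.0229] yaw 13.32 tilt [0.0323 0.0101] F [-0.1  0.6 -0. ] open 0.582
delta tool mm [-0.5  3.7 12.8] turn 0.018 dist 13.387448930700547
[[-0.1, 3.7, np.float64(12.9)], np.float64(0.018)]
```

Request:
send_rows([
  [[0,3,4],0],
  [[-1,0,4],0],
  [[0,0,2.5],0],
  [[0,0,1],0],
  [[0,0,0],0],
])

```text
time_s: 8.35
position: [0.5193, -0.3665, 0.01]
tcp_rot: [[0.972, 0.232, 0.031], [0.231, -0.973, 0.012], [0.033, -0.004, -0.999]]
force: [-0.4, 0.2, -0.1]
opening: 0.585
```

```bash
python3 go.py 0.520 -0.368 0.010 12.3
```

```text
t 8.35 p [ 0.5193 -0.3665  0.01  ] yaw 13.38 tilt [0.0312 0.0116] F [-0.4  0.2 -0.1] open 0.585
delta tool mm [ 0.4  1.6 -0. ] turn 0.019 dist 1.6898416740721827
[[0.4, 1.6, np.float64(-0.0)], np.float64(0.019)]
```

Release partway: opening about 0.72, closure 0.28.

Request:
send_rows([
  [[0,0,0.5],0],
  [[0,0,0],0],
  [[0,0,0],0],
  [[0,0,0],0],
  [[0,0,0],0],
], gripper=0.25)

```text
time_s: 8.77
position: [0.5199, -0.367, 0.0106]
tcp_rot: [[0.972, 0.232, 0.033], [0.231, -0.973, 0.01], [0.034, -0.002, -0.999]]
force: [0.4, -0.9, -0.2]
opening: 0.742
```

Request:
send_rows([
  [[0,0,-8],0],
  [[0,0,-20],0],
  [[0,0,-25],0],
  [[0,0,-25],0],
  [[0,0,0],0],
])

```text
time_s: 9.18
position: [0.5163, -0.3669, 0.0912]
tcp_rot: [[0.972, 0.232, 0.03], [0.231, -0.973, 0.013], [0.032, -0.006, -0.999]]
force: [1.2, -0.5, 0.2]
opening: 0.754
```

```bash
python3 go.py 0.489 -0.0195 0.08 8.4
python3 - <<'E'
from h import *
for n in('scene',):
    c=snap(n,'scene4.png')
E
```

```text
t 9.18 p [ 0.5163 -0.3669  0.0912] yaw 13.38 tilt [0.0298 0.0131] F [ 1.2 -0.5  0.2] open 0.754
delta tool mm [  53.5 -344.2   14.9] turn 0.087 dist 348.67157504489103
[[6.0, -38.3, np.float64(1.2)], np.float64(0.01)] [[5.6, -38.3, np.float64(1.2)], np.float64(0.01)] [[5.2, -38.4, np.float64(1.2)], np.float64(0.01)] [[4.9, -38.4, np.float64(1.2)], np.float64(0.01)] [[4.5, -38.5, np.float64(1.2)], np.float64(0.01)]
[[4.1, -38.5, np.float64(1.2)], np.float64(0.01)] [[3.8, -38.5, np.float64(1.2)], np.float64(0.01)] [[3.4, -38.6, np.float64(1.2)], np.float64(0.01)] [[3.0, -38.6, np.float64(1.2)], np.float64(0.01)]
```

View pics/scene4.png

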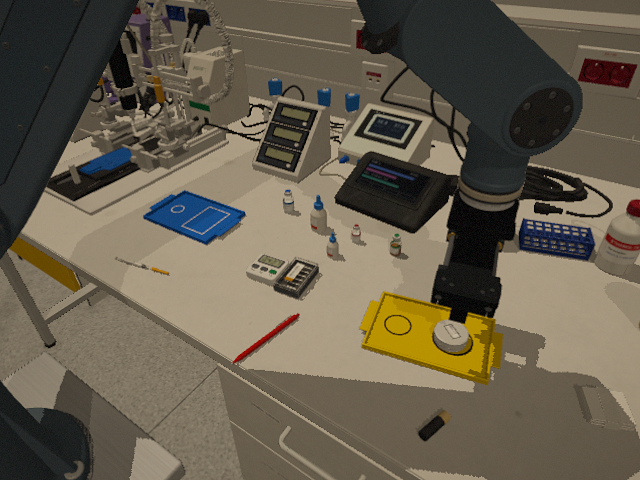

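The tin sits on its circle at (452,335). Next is the timer.

Request:
send_rows([
  [[6,-38,0],0.01],
  [[5.6,-38,0],0.01],
  [[5.2,-38,0],0.01],
  [[5,-38,0],0.01],
  [[4.5,-38,0],0.01],
], gripper=0)

```text
time_s: 9.65
position: [0.5029, -0.18, 0.0906]
tcp_rot: [[0.985, 0.168, 0.036], [0.168, -0.986, 0.005], [0.036, 0.002, -0.999]]
force: [0.6, -0.0, 0.4]
opening: 0.975
```

Request:
send_rows([
  [[4,-38,0],0.01],
  [[4,-38,0],0.01],
  [[3,-30,0],0.01],
  [[3,-20,0],0.01],
  [[0,0,0],0],
])

```text
time_s: 10.07
position: [0.4891, -0.0393, 0.0884]
tcp_rot: [[0.991, 0.13, 0.024], [0.13, -0.991, 0.011], [0.025, -0.008, -1.0]]
force: [-0.1, 0.7, -1.1]
opening: 0.997
```

```bash
python3 go.py 0.489 -0.020 0.03 8.4
```

```text
t 10.07 p [ 0.4891 -0.0393  0.0884] yaw 7.48 tilt [0.0241 0.0109] F [-0.1  0.7 -1.1] open 0.997
delta tool mm [  1.  -18.7  58.6] turn -0.016 dist 61.491699566291516
[[1.2, -9.6, np.float64(29.2)], np.float64(-0.008)] [[1.3, -9.6, np.float64(29.2)], np.float64(-0.008)]
```

Request:
send_rows([
  [[1,-8,14],-0.01],
  [[1,-8,14],0],
  [[0,-4,14],0],
  [[0,0,10],0],
  [[0,0,0],0],
])

```text
time_s: 10.48
position: [0.4899, -0.018, 0.0341]
tcp_rot: [[0.989, 0.146, 0.025], [0.146, -0.989, 0.009], [0.026, -0.006, -1.0]]
force: [0.5, 0.3, 0.7]
opening: 1.002
```

```bash
python3 go.py 0.489 -0.020 0.004 8.4
```

```text
t 10.48 p [ 0.4899 -0.018   0.0341] yaw 8.4 tilt [0.0251 0.0095] F [0.5 0.3 0.7] open 1.002
delta tool mm [-2.  2. 30.] turn 0.0 dist 30.162033878524063
[[-1.2, 1.8, np.float64(30.1)], np.float64(0.0)]
```

Request:
send_rows([
  [[-1,1,12],0],
  [[-1,0,10],0],
  [[0,0,5],0],
  [[0,0,1],0],
  [[0,0,0],0],
])

```text
time_s: 10.9
position: [0.4899, -0.0224, 0.0048]
tcp_rot: [[0.989, 0.144, 0.025], [0.144, -0.99, 0.009], [0.026, -0.005, -1.0]]
force: [0.5, 0.4, 0.6]
opening: 0.999
```

Request:
send_rows([
  [[0,0,0],0],
  [[0,0,0],0],
  [[0,0,0],0],
  [[0,0,0],0],
  [[0,0,0],0],
], gripper=1)

```text
time_s: 11.32
position: [0.4914, -0.0235, 0.0068]
tcp_rot: [[0.989, 0.144, 0.029], [0.143, -0.99, 0.008], [0.03, -0.003, -1.0]]
force: [0.1, 0.4, -0.8]
opening: 0.713
```

Request:
send_rows([
  [[0,0,0],0],
  [[0,0,0],0],
  [[0,0,0],0],
  [[0,0,-3],0],
  [[0,0,-3],0],
])

```text
time_s: 11.73
position: [0.4909, -0.0232, 0.0131]
tcp_rot: [[0.989, 0.144, 0.028], [0.144, -0.99, 0.008], [0.029, -0.004, -1.0]]
force: [0.6, 1.0, 0.0]
opening: 0.708
```

```bash
python3 go.py 0.489 0.045 0.01 8.4
```

```text
t 11.73 p [ 0.4909 -0.0232  0.0131] yaw 8.28 tilt [0.0283 0.0078] F [0.6 1.  0. ] open 0.708
delta tool mm [  7.8 -67.8   3.5] turn -0.002 dist 68.29698401406422
[[4.0, -33.9, np.float64(1.5)], np.float64(-0.001)] [[4.0, -33.9, np.float64(1.5)], np.float64(-0.001)]
```

Request:
send_rows([
  [[2,-18,-1],0],
  [[2,-20,-1],0],
  [[2,-20,0],0],
  [[1,-10,0],0],
  [[0,0,0],0],
])

```text
time_s: 12.15
position: [0.4895, 0.0459, 0.0172]
tcp_rot: [[0.99, 0.141, 0.032], [0.141, -0.99, 0.007], [0.032, -0.002, -0.999]]
force: [-0.4, 0.1, -1.3]
opening: 0.708
```

Request:
send_rows([
  [[0,0,4],0],
  [[0,0,3],0],
  [[0,0,1],0],
  [[0,0,0],0],
  [[0,0,0],0],
])

```text
time_s: 12.57
position: [0.4905, 0.0439, 0.0083]
tcp_rot: [[0.99, 0.14, 0.032], [0.14, -0.99, 0.006], [0.033, -0.001, -0.999]]
force: [0.2, 0.0, -0.9]
opening: 0.709
```

Grasped at TCP z of about 0.0065, so I go down 1.5 mm more and release.

Request:
send_rows([
  [[0,0,1.5],0],
  [[0,0,0.5],0],
  [[0,0,0],0],
  [[0,0,0],0],
  [[0,0,0],0],
])

```text
time_s: 12.98
position: [0.4911, 0.0424, 0.007]
tcp_rot: [[0.99, 0.137, 0.033], [0.136, -0.991, 0.006], [0.034, -0.002, -0.999]]
force: [-0.5, 0.3, -0.8]
opening: 0.704
```

Request:
send_rows([
  [[0,0,0],0],
  [[0,0,0],0],
  [[0,0,0],0],
  [[0,0,0],0],
  [[0,0,0],0],
], gripper=0)

```text
time_s: 13.4
position: [0.4913, 0.0419, 0.0068]
tcp_rot: [[0.99, 0.136, 0.033], [0.136, -0.991, 0.006], [0.034, -0.002, -0.999]]
force: [0.2, -0.4, -0.1]
opening: 0.969
```

Request:
send_rows([
  [[0,0,-10],0],
  [[0,0,-25],0],
  [[0,0,-30],0],
  [[0,0,-30],0],
  [[0,0,0],0],
])

```text
time_s: 13.82
position: [0.4865, 0.0415, 0.1052]
tcp_rot: [[0.99, 0.136, 0.027], [0.136, -0.991, 0.007], [0.028, -0.003, -1.0]]
force: [0.1, -0.3, -0.2]
opening: 0.999
```

```bash
python3 go.py 0.497 -0.082 0.08 97.6
python3 - <<'E'
from h import *
c=snap('scene');i=c['image']
cv2.imwrite('pics/scene5.png',cv2.resize(i[170:320,220:420],(800,600),interpolation=cv2.INTER_CUBIC))
c=snap('top');i=c['image']
cv2.imwrite('pics/top5.png',cv2.resize(i[180:330,220:420],(800,600),interpolation=cv2.INTER_CUBIC))
E
```

```text
t 13.82 p [0.4865 0.0415 0.1052] yaw 7.82 tilt [0.0274 0.007 ] F [ 0.1 -0.3 -0.2] open 0.999
delta tool mm [ -7.1 123.9  24.7] turn -1.567 dist 126.50338124496716
[[-0.5, 8.8, np.float64(1.8)], np.float64(-0.112)] [[-1.4, 8.7, np.float64(1.8)], np.float64(-0.112)] [[-2.4, 8.5, np.float64(1.8)], np.float64(-0.112)] [[-3.3, 8.2, np.float64(1.8)], np.float64(-0.112)] [[-4.2, 7.8, np.float64(1.8)], np.float64(-0.112)]
[[-5.1, 7.3, np.float64(1.8)], np.float64(-0.112)] [[-5.9, 6.6, np.float64(1.8)], np.float64(-0.112)] [[-6.6, 5.9, np.float64(1.8)], np.float64(-0.112)] [[-7.2, 5.2, np.float64(1.8)], np.float64(-0.112)] [[-7.7, 4.3, np.float64(1.8)], np.float64(-0.112)]
[[-8.2, 3.4, np.float64(1.8)], np.float64(-0.112)] [[-8.5, 2.5, np.float64(1.8)], np.float64(-0.112)] [[-8.7, 1.6, np.float64(1.8)], np.float64(-0.112)] [[-8.8, 0.6, np.float64(1.8)], np.float64(-0.112)]
```

View pics/scene5.png

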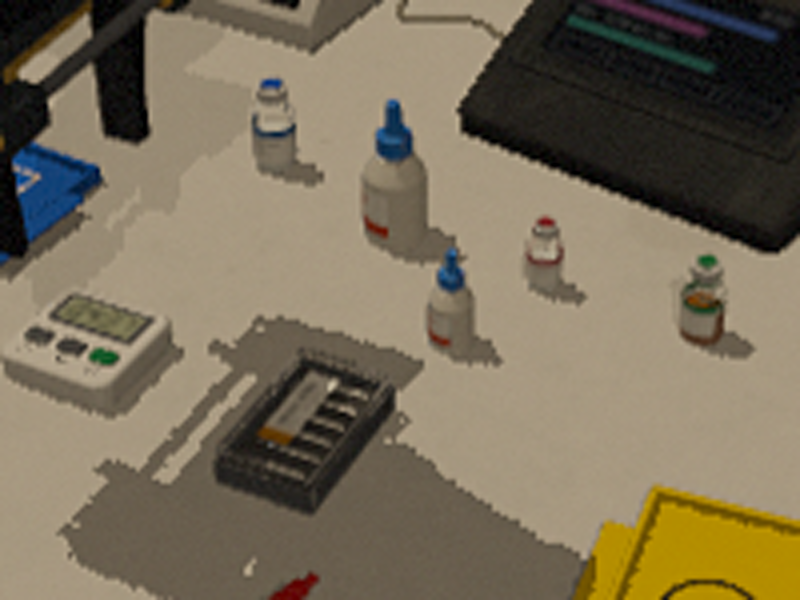

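View pics/top5.png

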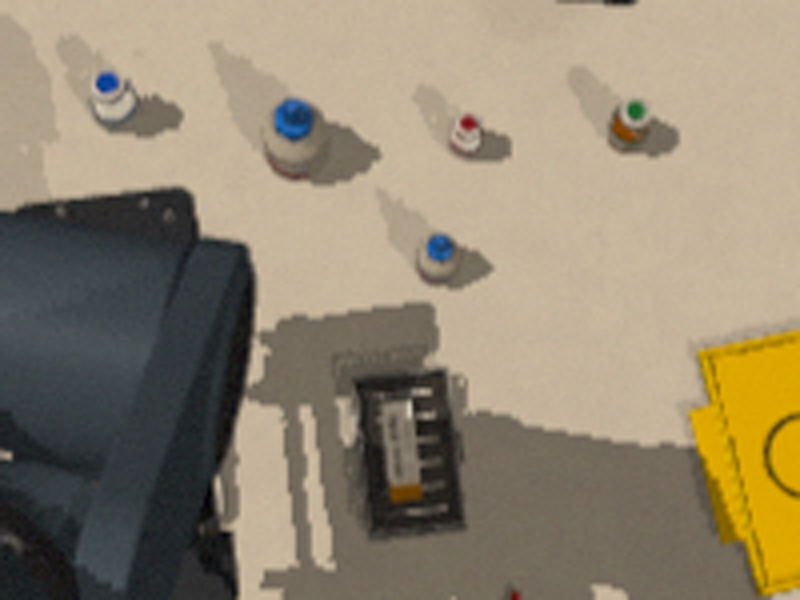

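The timer is flat and clear at crop (85,350), and the box has not moved. I rotate and move over the box, at (0.496,-0.082).

Request:
send_rows([
  [[-0.5,9,0],-0.112],
  [[-1.5,9,0],-0.112],
  [[-2.5,8.5,0],-0.112],
  [[-3.5,8,0],-0.112],
  [[-4,8,0],-0.112],
])

```text
time_s: 14.33
position: [0.4838, -0.0016, 0.098]
tcp_rot: [[0.749, 0.662, 0.012], [0.662, -0.749, 0.01], [0.016, 0.0, -1.0]]
force: [-1.2, -0.6, -0.4]
opening: 1.002
```

Request:
send_rows([
  [[-5,7,0],-0.112],
  [[-6,6.5,0],-0.112],
  [[-6.5,6,0],-0.112],
  [[-7,5,0],-0.112],
  [[-8,4,0],-0.112],
])

```text
time_s: 14.75
position: [0.4832, -0.0457, 0.091]
tcp_rot: [[0.255, 0.967, -0.003], [0.967, -0.255, 0.015], [0.014, -0.007, -1.0]]
force: [-0.3, -0.1, -0.1]
opening: 1.001
```

Request:
send_rows([
  [[-8,3,0],-0.112],
  [[-8,2.5,0],-0.112],
  [[-8,1.5,0],-0.112],
  [[-7,0.5,0],-0.08],
  [[0,0,0],0],
])

```text
time_s: 15.17
position: [0.4832, -0.0788, 0.0837]
tcp_rot: [[-0.18, 0.984, -0.017], [0.983, 0.18, 0.02], [0.023, -0.013, -1.0]]
force: [0.2, 0.1, -0.5]
opening: 0.999
```

```bash
python3 go.py 0.496 -0.082 0.04 97.6
```

```text
t 15.17 p [ 0.4832 -0.0788  0.0837] yaw 100.35 tilt [-0.0166  0.0199] F [ 0.2  0.1 -0.5] open 0.999
delta tool mm [-6.5 12.6 43.4] turn 0.048 dist 45.607899600710915
[[-2.7, 6.0, np.float64(21.8)], np.float64(0.024)] [[-2.6, 6.1, np.float64(21.8)], np.float64(0.024)]
```

Request:
send_rows([
  [[-3,6,10],0.024],
  [[-2.5,6,10],0.02],
  [[0,0,10],0],
  [[0,0,8],0],
  [[0,0,0],0],
])

```text
time_s: 15.58
position: [0.4923, -0.0795, 0.0394]
tcp_rot: [[-0.126, 0.992, -0.025], [0.992, 0.126, 0.024], [0.027, -0.021, -0.999]]
force: [0.2, 1.0, 0.3]
opening: 1.002
```

```bash
python3 go.py 0.496 -0.082 0.004 97.6
```

```text
t 15.58 p [ 0.4923 -0.0795  0.0394] yaw 97.24 tilt [-0.0246  0.0237] F [0.2 1.  0.3] open 1.002
delta tool mm [-3.9  4.1 35.2] turn -0.006 dist 35.67454362429349
[[-3.0, 3.3, np.float64(35.4)], np.float64(-0.006)]
```

Request:
send_rows([
  [[-2,2,12],-0.005],
  [[-2,2,10],0],
  [[0,0,8],0],
  [[0,0,2],0],
  [[0,0,0],0],
])

```text
time_s: 16.0
position: [0.4939, -0.0803, 0.0038]
tcp_rot: [[-0.131, 0.991, -0.029], [0.991, 0.132, 0.026], [0.029, -0.026, -0.999]]
force: [-0.0, 0.4, -0.2]
opening: 1.0
```

```bash
python3 go.py 0.496 -0.082 0.004 97.6
```

```text
t 16.0 p [ 0.4939 -0.0803  0.0038] yaw 97.54 tilt [-0.0295  0.0257] F [-0.   0.4 -0.2] open 1.0
delta tool mm [-2.   1.9 -0.3] turn -0.001 dist 2.7604396738235812
[[-2.0, 1.9, np.float64(-0.2)], np.float64(-0.001)]
```

Request:
send_rows([
  [[-1.5,1.5,0],0],
  [[0,0,0],0],
  [[0,0,0],0],
  [[0,0,0],0],
  [[0,0,0],0],
], gripper=1)

```text
time_s: 16.42
position: [0.4961, -0.0817, 0.005]
tcp_rot: [[-0.131, 0.991, -0.028], [0.991, 0.132, 0.025], [0.029, -0.024, -0.999]]
force: [0.7, -1.1, 0.8]
opening: 0.705
```

Request:
send_rows([
  [[0,0,0],0],
  [[0,0,0],0],
  [[0,0,0],0],
  [[0,0,0],0],
  [[0,0,-3],0],
])

```text
time_s: 16.83
position: [0.4961, -0.0817, 0.0084]
tcp_rot: [[-0.131, 0.991, -0.028], [0.991, 0.132, 0.025], [0.029, -0.024, -0.999]]
force: [-0.1, 0.3, -0.2]
opening: 0.571
```

Request:
send_rows([
  [[0,0,-10],0],
  [[0,0,-20],0],
  [[0,0,-20],0],
  [[0,0,-20],0],
  [[0,0,0],0],
])

```text
time_s: 17.25
position: [0.497, -0.0832, 0.0823]
tcp_rot: [[-0.131, 0.991, -0.031], [0.991, 0.132, 0.026], [0.03, -0.028, -0.999]]
force: [0.7, 0.6, -1.4]
opening: 0.57
```

```bash
python3 go.py 0.545 0.2048 0.07 92.3
python3 - <<'E'
from h import *
c=snap('scene');i=c['image']
cv2.imwrite('pics/scene6.png',cv2.resize(i[170:320,220:420],(800,600),interpolation=cv2.INTER_CUBIC))
E
```

```text
t 17.25 p [ 0.497  -0.0832  0.0823] yaw 97.53 tilt [-0.0313  0.0264] F [ 0.7  0.6 -1.4] open 0.57
delta tool mm [278.7  85.8  18.4] turn 0.091 dist 292.2304384210843
[[34.9, 10.7, np.float64(1.5)], np.float64(0.011)] [[35.0, 10.3, np.float64(1.5)], np.float64(0.011)] [[35.1, 9.9, np.float64(1.5)], np.float64(0.011)] [[35.2, 9.5, np.float64(1.5)], np.float64(0.011)] [[35.4, 9.1, np.float64(1.5)], np.float64(0.011)]
[[35.5, 8.7, np.float64(1.5)], np.float64(0.011)] [[35.6, 8.3, np.float64(1.5)], np.float64(0.011)] [[35.6, 7.8, np.float64(1.5)], np.float64(0.011)]
```

View pics/scene6.png

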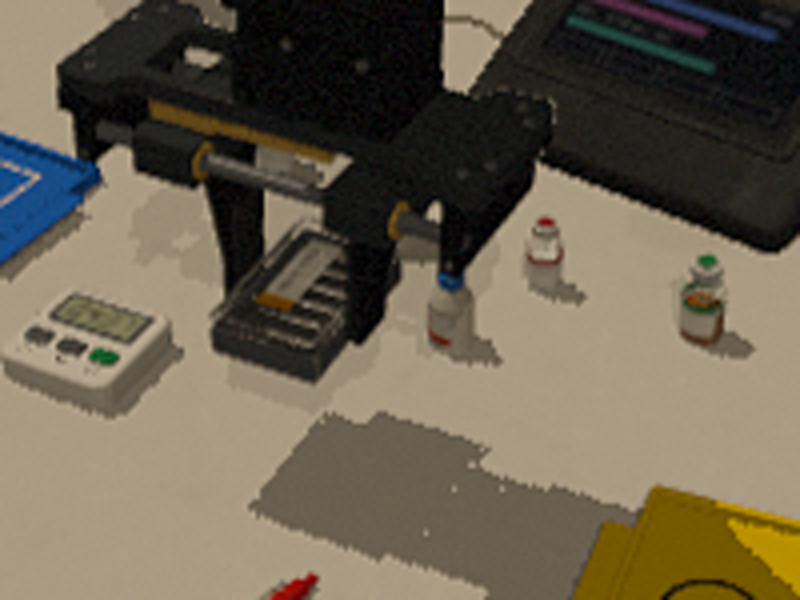

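The box is held level. Carrying it to the blue tray.

Request:
send_rows([
  [[34,10.5,0],0.011],
  [[34,10,0],0.011],
  [[34,10,0],0.011],
  [[34,9.5,0],0.011],
  [[34,9,0],0.011],
])

```text
time_s: 17.72
position: [0.5278, 0.089, 0.0832]
tcp_rot: [[-0.058, 0.998, -0.033], [0.998, 0.059, 0.025], [0.027, -0.032, -0.999]]
force: [0.2, -0.8, -1.7]
opening: 0.574
```

Request:
send_rows([
  [[34,8.5,0],0.011],
  [[34,8,0],0.011],
  [[25,6,0],0.011],
  [[0,0,0],0],
  [[0,0,0],0],
])

```text
time_s: 18.13
position: [0.5428, 0.1947, 0.0806]
tcp_rot: [[-0.031, 0.999, -0.039], [0.999, 0.032, 0.026], [0.027, -0.039, -0.999]]
force: [-0.3, 0.9, -0.9]
opening: 0.571
```

```bash
python3 go.py 0.545 0.2048 0.03 92.3
```

```text
t 18.13 p [0.5428 0.1947 0.0806] yaw 91.8 tilt [-0.0395  0.0256] F [-0.3  0.9 -0.9] open 0.571
delta tool mm [ 8.6  4.4 50.7] turn -0.009 dist 51.59397756903599
[[5.0, 1.2, np.float64(25.3)], np.float64(-0.004)] [[5.0, 1.3, np.float64(25.3)], np.float64(-0.004)]
```

Request:
send_rows([
  [[4,2,14],0],
  [[3,2,14],0],
  [[2,0,14],0],
  [[0,0,8],0],
  [[0,0,0],0],
])

```text
time_s: 18.55
position: [0.5419, 0.2016, 0.0256]
tcp_rot: [[-0.029, 0.999, -0.045], [0.999, 0.031, 0.024], [0.025, -0.045, -0.999]]
force: [0.3, 0.9, -1.9]
opening: 0.572
```

```bash
python3 go.py 0.545 0.2048 0.009 92.3
```

```text
t 18.55 p [0.5419 0.2016 0.0256] yaw 91.69 tilt [-0.0453  0.0235] F [ 0.3  0.9 -1.9] open 0.572
delta tool mm [ 2.7  3.9 16.5] turn -0.011 dist 17.167432684633212
[[3.1, 3.2, np.float64(16.6)], np.float64(-0.011)]
```

Request:
send_rows([
  [[2,2,6],0],
  [[1,2,4],0],
  [[0,0,3],0],
  [[0,0,1],0],
  [[0,0,0],0],
])

```text
time_s: 18.97
position: [0.5452, 0.2028, 0.0102]
tcp_rot: [[-0.026, 0.999, -0.048], [0.999, 0.027, 0.023], [0.025, -0.047, -0.999]]
force: [-1.7, 0.3, 1.6]
opening: 0.571
```

```bash
python3 go.py 0.545 0.2048 0.009 92.3
```

```text
t 18.97 p [0.5452 0.2028 0.0102] yaw 91.48 tilt [-0.0476  0.0235] F [-1.7  0.3  1.6] open 0.571
delta tool mm [ 2.  -0.1  1.2] turn -0.014 dist 2.33158878167701
[[2.0, -0.2, np.float64(1.2)], np.float64(-0.014)]
```

Touching lightly. Releasing at closure 0.25.

Request:
send_rows([
  [[1,0,0.5],0],
  [[0,0,0],0],
  [[0,0,0],0],
  [[0,0,0],0],
  [[0,0,0],0],
], gripper=0.27)

```text
time_s: 19.38
position: [0.5472, 0.2041, 0.0116]
tcp_rot: [[-0.026, 0.999, -0.042], [0.999, 0.027, 0.024], [0.025, -0.042, -0.999]]
force: [-0.6, -0.7, 0.3]
opening: 0.722
```

Request:
send_rows([
  [[0,0,-8],0],
  [[0,0,-20],0],
  [[0,0,-25],0],
  [[0,0,-30],0],
  [[0,0,0],0],
])

```text
time_s: 19.8
position: [0.5498, 0.2019, 0.0976]
tcp_rot: [[-0.026, 0.999, -0.047], [0.999, 0.027, 0.023], [0.024, -0.046, -0.999]]
force: [1.8, 0.1, -0.9]
opening: 0.727
```

```bash
python3 go.py 0.665 -0.106 0.11 50
python3 - <<'E'
from h import *
c=snap('scene');i=c['image']
cv2.imwrite('pics/scene7.png',cv2.resize(i[150:300,120:320],(800,600),interpolation=cv2.INTER_CUBIC))
E
```

```text
t 19.8 p [0.5498 0.2019 0.0976] yaw 91.51 tilt [-0.0466  0.023 ] F [ 1.8  0.1 -0.9] open 0.727
delta tool mm [-310.4  106.   -24.8] turn 0.724 dist 328.9245842479346
[[-34.5, 11.9, np.float64(-1.4)], np.float64(0.08)] [[-33.5, 14.6, np.float64(-1.4)], np.float64(0.08)] [[-32.2, 17.3, np.float64(-1.4)], np.float64(0.08)] [[-30.7, 19.8, np.float64(-1.4)], np.float64(0.08)] [[-29.0, 22.2, np.float64(-1.4)], np.float64(0.08)]
[[-27.1, 24.5, np.float64(-1.4)], np.float64(0.08)] [[-25.1, 26.6, np.float64(-1.4)], np.float64(0.08)] [[-22.8, 28.5, np.float64(-1.4)], np.float64(0.08)] [[-20.5, 30.2, np.float64(-1.4)], np.float64(0.08)]
```

View pics/scene7.png

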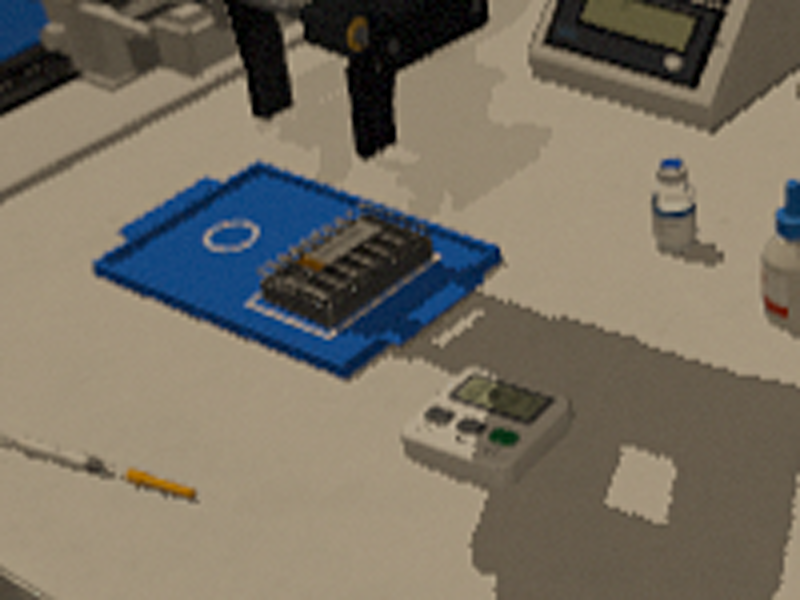

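Run:
```python
from h import *
np.set_printoptions(precision=4,suppress=True)
S=snap('scene');T=snap('top')
for a,b in(((337,190),(284,173)),((406,225),(382,178)),((451,176),(386,102)),((369,152),(289,97))):
    print(tri(S,a,T,b))
print('small tip',tri(S,(332.3,234),T,(329.6,240)))
# current box
I=S['image'];cv2.imwrite('pics/tab.png',cv2.resize(I[140:240,320:470],(750,500)))
cv2.imwrite('pics/tab2.png',cv2.resize(T['image'][80:190,270:400],(780,660))[:600])
```

```text
(array([ 0.7474, -0.0022,  0.0432]), np.float64(0.01121171920827669))
(array([ 0.7326, -0.1943,  0.035 ]), np.float64(0.019684053263869204))
(array([ 0.894 , -0.2087,  0.0724]), np.float64(0.0008681069851515855))
(array([ 0.8992, -0.0043,  0.075 ]), np.float64(0.0029637995020774023))
small tip (array([ 0.5994, -0.0931,  0.0508]), np.float64(0.001670240319478264))
```

View pics/tab.png

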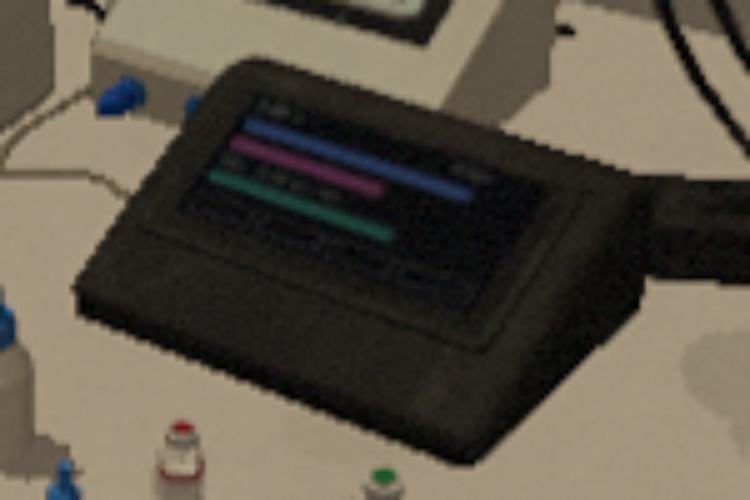

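Box lies inside its oblong. Red vial next: I approach via x≈0.56, to stay away from the cement bottle, with a partial opening.

```bash
python3 go.py 0.57 -0.106 0.12 10
```

```text
t 19.95 p [0.5458 0.2012 0.0927] yaw 91.49 tilt [-0.0563  0.0216] F [ 0.5  0.1 -0.1] open 0.729
delta tool mm [-307.    14.3  -35.3] turn 1.422 dist 309.38453580969883
[[-25.6, 1.4, np.float64(-2.3)], np.float64(0.119)] [[-25.3, 4.4, np.float64(-2.3)], np.float64(0.119)] [[-24.6, 7.3, np.float64(-2.3)], np.float64(0.119)] [[-23.6, 10.2, np.float64(-2.3)], np.float64(0.119)] [[-22.2, 12.9, np.float64(-2.3)], np.float64(0.119)]
[[-20.5, 15.4, np.float64(-2.3)], np.float64(0.119)] [[-18.5, 17.8, np.float64(-2.3)], np.float64(0.119)] [[-16.3, 19.8, np.float64(-2.3)], np.float64(0.119)] [[-13.9, 21.6, np.float64(-2.3)], np.float64(0.119)] [[-11.2, 23.1, np.float64(-2.3)], np.float64(0.119)]
[[-8.4, 24.3, np.float64(-2.3)], np.float64(0.119)] [[-5.5, 25.1, np.float64(-2.3)], np.float64(0.119)]
```

Request:
send_rows([
  [[-26,1.5,-5],0.119],
  [[-25,4.5,-5],0.119],
  [[-25,7,-5],0.119],
  [[-24,10,-5],0.119],
  [[-22,13,-5],0.119],
], gripper=0.5)

```text
time_s: 20.37
position: [0.5495, 0.0734, 0.1081]
tcp_rot: [[0.551, 0.831, -0.072], [0.834, -0.551, 0.023], [-0.021, -0.072, -0.997]]
force: [0.2, 0.8, -0.1]
opening: 0.521
```

Request:
send_rows([
  [[-20.5,15,-2],0.119],
  [[-18.5,18,-2],0.119],
  [[-16,20,-2],0.119],
  [[-14,22,-2],0.119],
  [[-11,23,-2],0.119],
])

```text
time_s: 20.78
position: [0.5509, -0.0599, 0.1084]
tcp_rot: [[0.932, 0.351, -0.086], [0.355, -0.935, 0.026], [-0.072, -0.055, -0.996]]
force: [0.2, -0.2, 0.8]
opening: 0.501
```

```bash
python3 go.py 0.60 -0.106 0.11 10
```

```text
t 20.78 p [ 0.5509 -0.0599  0.1084] yaw 20.83 tilt [-0.0863  0.026 ] F [ 0.2 -0.2  0.8] open 0.501
delta tool mm [29.3 60.3 -7. ] turn 0.189 dist 67.3716396947209
[[14.7, 30.3, np.float64(-0.8)], np.float64(0.095)] [[17.5, 28.8, np.float64(-0.8)], np.float64(0.095)]
```

Run:
```python
from h import *
s=bot.read_state();q=np.array(s['joint_positions']);print(q.round(2),q[1]+q[2]+q[4]-180,np.array(s['qvel']).round(3))
R=np.array(s['tcp_rot']);a=np.radians(q[0]);print('radial tilt',np.degrees(R[:2,2]@[np.cos(a),np.sin(a)]),'tang',np.degrees(R[:2,2]@[-np.sin(a),np.cos(a)]))
```

```text
[-17.71  35.73  94.19  -0.1   55.25 -38.36] 5.172733856066316 [-30.481   2.701  -6.288  -3.019   5.47   56.762]
radial tilt -5.165659277725779 tang -0.08611020677952813
```

Request:
send_rows([
  [[0,0,0],0],
  [[0,0,0],0],
  [[0,0,0],0],
  [[0,0,0],0],
  [[0,0,0],0],
])

```text
time_s: 21.2
position: [0.5478, -0.0628, 0.1035]
tcp_rot: [[0.934, 0.345, -0.095], [0.349, -0.937, 0.029], [-0.079, -0.06, -0.995]]
force: [0.3, 0.1, 0.4]
opening: 0.501
```

```bash
cat > j.py <<'E'
from h import *
s=bot.read_state();q=np.array(s['joint_positions']);print(q.round(2),(q[1]+q[2]+q[4]-180).round(2),np.array(s['qvel']).round(3))
R=np.array(s['tcp_rot']);a=np.radians(q[0]);print('radial tilt',np.degrees(R[:2,2]@[np.cos(a),np.sin(a)]).round(2),'tang',np.degrees(R[:2,2]@[-np.sin(a),np.cos(a)]).round(2))
E
python3 j.py; python3 go.py
```

```text
[-18.08  36.18  94.36  -0.16  55.17 -38.37] 5.71 [ 1.006  0.431  0.713  0.325  0.139 -0.408]
radial tilt -5.7 tang -0.13
t 21.2 p [ 0.5478 -0.0628  0.1035] yaw 20.52 tilt [-0.0952  0.0287] F [0.3 0.1 0.4] open 0.501
```

Request:
send_rows([
  [[0,10,0],0],
  [[0,10,0],0],
  [[0,10,0],0],
  [[0,10,0],0],
  [[0,0,0],0],
])

```text
time_s: 21.62
position: [0.5632, -0.1006, 0.1007]
tcp_rot: [[0.931, 0.352, -0.096], [0.356, -0.934, 0.028], [-0.08, -0.06, -0.995]]
force: [0.2, 0.2, 0.1]
opening: 0.503
```

```bash
python3 j.py; python3 go.py
```

```text
[-21.05  37.67  91.3   -0.57  56.73 -41.53] 5.71 [ 0.391 -0.148  0.378  1.089  0.641  0.016]
radial tilt -5.69 tang -0.48
t 21.62 p [ 0.5632 -0.1006  0.1007] yaw 20.95 tilt [-0.0957  0.0279] F [0.2 0.2 0.1] open 0.503
```

The tilt is now 5.5°, all radial, and it builds up only on fast rows. I'll test in free air which fast direction reduces it, after going up.

Request:
send_rows([
  [[0,0,-10],0],
  [[0,0,-10],0],
  [[0,0,-10],0],
  [[0,0,-10],0],
  [[0,0,0],0],
])

```text
time_s: 22.03
position: [0.5678, -0.1029, 0.1449]
tcp_rot: [[0.932, 0.351, -0.095], [0.355, -0.935, 0.028], [-0.079, -0.06, -0.995]]
force: [0.3, -0.5, -0.3]
opening: 0.502
```

```bash
python3 j.py; python3 go.py
```

```text
[-21.13  34.41  88.89  -0.5   62.38 -41.57] 5.69 [ 0.077 -0.161  0.692  0.059 -0.261  0.007]
radial tilt -5.68 tang -0.45
t 22.03 p [ 0.5678 -0.1029  0.1449] yaw 20.84 tilt [-0.0953  0.0285] F [ 0.3 -0.5 -0.3] open 0.502
```

Request:
send_rows([
  [[0,0,-40],0],
  [[0,0,-40],0],
  [[0,0,0],0],
  [[0,0,0],0],
  [[0,0,0],0],
])

```text
time_s: 22.45
position: [0.5751, -0.1038, 0.2285]
tcp_rot: [[0.931, 0.352, -0.094], [0.356, -0.934, 0.028], [-0.078, -0.059, -0.995]]
force: [0.6, 0.5, -0.5]
opening: 0.503
```

```bash
python3 j.py; python3 go.py
```

```text
[-20.96  29.09  83.44  -0.44  73.06 -41.61] 5.6 [ 0.202 -0.275  1.319  0.036  0.155 -0.054]
radial tilt -5.59 tang -0.42
t 22.45 p [ 0.5751 -0.1038  0.2285] yaw 20.94 tilt [-0.0937  0.0281] F [ 0.6  0.5 -0.5] open 0.503
```

Request:
send_rows([
  [[0,0,40],0],
  [[0,0,40],0],
  [[0,0,0],0],
  [[0,0,0],0],
  [[0,0,0],0],
])

```text
time_s: 22.87
position: [0.5667, -0.1005, 0.1466]
tcp_rot: [[0.931, 0.353, -0.095], [0.357, -0.934, 0.028], [-0.078, -0.06, -0.995]]
force: [-0.1, 0.6, 0.1]
opening: 0.496
```

```bash
python3 j.py; python3 go.py
```

```text
[-20.95  34.16  89.08  -0.47  62.41 -41.57] 5.65 [ 0.175 -0.215 -1.04   0.027  0.618 -0.152]
radial tilt -5.64 tang -0.42
t 22.87 p [ 0.5667 -0.1005  0.1466] yaw 21.0 tilt [-0.0945  0.0284] F [-0.1  0.6  0.1] open 0.496
```

Request:
send_rows([
  [[40,0,0],0],
  [[40,0,0],0],
  [[0,0,0],0],
  [[0,0,0],0],
  [[0,0,0],0],
])

```text
time_s: 23.28
position: [0.6434, -0.0711, 0.1451]
tcp_rot: [[0.931, 0.352, -0.093], [0.356, -0.934, 0.028], [-0.077, -0.059, -0.995]]
force: [-0.1, 0.5, 0.4]
opening: 0.499
```

```bash
python3 j.py; python3 go.py
```

```text
[-1.620e+01  3.919e+01  7.807e+01  6.000e-02  6.833e+01 -3.703e+01] 5.59 [ 0.051 -0.84  -0.531 -0.631  1.406 -0.263]
radial tilt -5.58 tang 0.06
t 23.28 p [ 0.6434 -0.0711  0.1451] yaw 20.94 tilt [-0.0933  0.0281] F [-0.1  0.5  0.4] open 0.499
```

Fast translations are harmless, so the turning rows must be the cause. I'll test both senses, since I need about +0.19 rad anyway.

Request:
send_rows([
  [[0,0,0],0.1],
  [[0,0,0],0.1],
  [[0,0,0],0.1],
  [[0,0,0],0],
  [[0,0,0],0],
])

```text
time_s: 23.7
position: [0.6412, -0.0731, 0.1506]
tcp_rot: [[0.995, 0.049, -0.09], [0.052, -0.998, 0.026], [-0.089, -0.031, -0.996]]
force: [0.7, -0.2, -0.1]
opening: 0.497
```

```bash
python3 j.py; python3 go.py
```

```text
[-1.640e+01  3.860e+01  7.830e+01 -1.000e-02  6.851e+01 -1.929e+01] 5.41 [-0.473 -1.327  0.57  -0.082  0.231  0.856]
radial tilt -5.4 tang -0.01
t 23.7 p [ 0.6412 -0.0731  0.1506] yaw 2.98 tilt [-0.0905  0.0264] F [ 0.7 -0.2 -0.1] open 0.497
```

Request:
send_rows([
  [[0,0,0],-0.1],
  [[0,0,0],-0.1],
  [[0,0,0],-0.1],
  [[0,0,0],0],
  [[0,0,0],0],
])

```text
time_s: 24.12
position: [0.6393, -0.0749, 0.1539]
tcp_rot: [[0.929, 0.36, -0.089], [0.363, -0.931, 0.026], [-0.074, -0.056, -0.996]]
force: [0.5, -0.0, -0.4]
opening: 0.498
```

```bash
python3 j.py; python3 go.py
```

```text
[-1.659e+01  3.823e+01  7.850e+01 -5.000e-02  6.859e+01 -3.781e+01] 5.32 [-0.302 -0.683  0.332 -0.126  0.048 -2.004]
radial tilt -5.31 tang -0.05
t 24.12 p [ 0.6393 -0.0749  0.1539] yaw 21.36 tilt [-0.0891  0.0257] F [ 0.5 -0.  -0.4] open 0.498
```

The tilt drift is slow and depends on configuration. At about 5° it is acceptable, and it is measured, so I account for it. Going to the red vial.

```bash
python3 go.py 0.665 -0.106 0.07 12
```

```text
t 24.12 p [ 0.6393 -0.0749  0.1539] yaw 21.36 tilt [-0.0891  0.0257] F [ 0.5 -0.  -0.4] open 0.498
delta tool mm [18.8 42.9 80.4] turn 0.163 dist 93.10458480369721
[[4.2, 12.8, np.float64(28.0)], np.float64(0.054)] [[4.9, 12.5, np.float64(28.0)], np.float64(0.054)] [[5.6, 12.2, np.float64(28.0)], np.float64(0.054)]
```

Request:
send_rows([
  [[6,14,15],0.05],
  [[6,14,15],0.05],
  [[6,14,15],0.05],
  [[0,0,15],0.01],
  [[0,0,0],0],
])

```text
time_s: 24.53
position: [0.6656, -0.1093, 0.0921]
tcp_rot: [[0.977, 0.194, -0.084], [0.196, -0.98, 0.024], [-0.078, -0.04, -0.996]]
force: [-0.5, 0.2, -1.2]
opening: 0.502
```

```bash
python3 go.py 0.665 -0.106 0.05 12
```

```text
t 24.53 p [ 0.6656 -0.1093  0.0921] yaw 11.36 tilt [-0.0839  0.0241] F [-0.5  0.2 -1.2] open 0.502
delta tool mm [ 3.3 -1.7 42. ] turn -0.011 dist 42.20172043064147
[[0.0, -1.7, np.float64(21.0)], np.float64(-0.006)] [[0.0, -1.7, np.float64(21.0)], np.float64(-0.006)]
```

Request:
send_rows([
  [[2,-1,12],0],
  [[1,-1,12],0],
  [[0,0,10],0],
  [[0,0,0],0],
  [[0,0,0],0],
])

```text
time_s: 24.95
position: [0.6653, -0.1053, 0.0564]
tcp_rot: [[0.978, 0.193, -0.083], [0.196, -0.98, 0.024], [-0.077, -0.04, -0.996]]
force: [0.4, 0.2, -0.2]
opening: 0.502
```

```bash
python3 go.py 0.664 -0.106 0.011 12
python3 - <<'E'
from h import *
c=snap('scene');i=c['image']
cv2.imwrite('pics/scene8.png',cv2.resize(i[160:280,270:430],(800,600),interpolation=cv2.INTER_CUBIC))
c=snap('top');i=c['image']
cv2.imwrite('pics/top8.png',cv2.resize(i[160:280,270:430],(800,600),interpolation=cv2.INTER_CUBIC))
E
```

```text
t 24.95 p [ 0.6653 -0.1053  0.0564] yaw 11.31 tilt [-0.0832  0.024 ] F [ 0.4  0.2 -0.2] open 0.502
delta tool mm [ 2.1  2.2 45.3] turn -0.012 dist 45.388165379320476
[[-0.7, 0.2, np.float64(22.7)], np.float64(-0.006)] [[-0.7, 0.2, np.float64(22.7)], np.float64(-0.006)]
```

View pics/scene8.png

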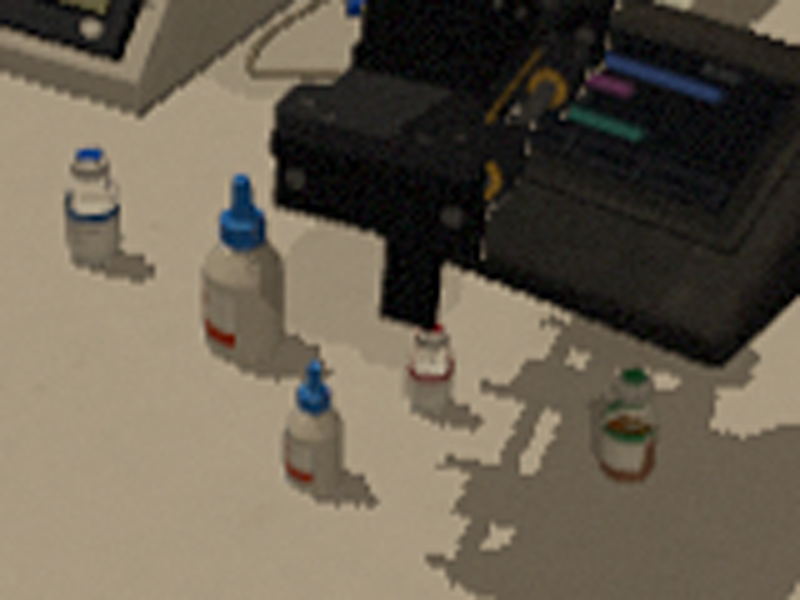

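View pics/top8.png

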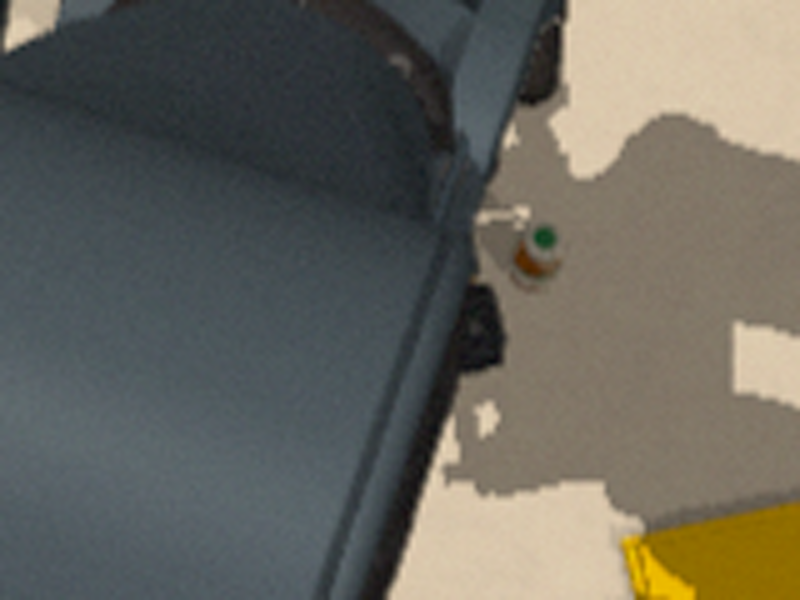

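The vial, at crop (432,370), is under the gripper. Descending.

Request:
send_rows([
  [[0,1,12],0],
  [[1,1,12],0],
  [[1,0,10],0],
  [[0,0,6],0],
  [[0,0,0],0],
])

```text
time_s: 25.47
position: [0.6659, -0.1063, 0.0147]
tcp_rot: [[0.978, 0.194, -0.079], [0.196, -0.98, 0.022], [-0.073, -0.037, -0.997]]
force: [-0.2, -0.3, -0.9]
opening: 0.499
```

```bash
python3 go.py 0.664 -0.106 0.011 12
python3 - <<'E'
from h import *
c=snap('scene');i=c['image']
cv2.imwrite('pics/scene9.png',cv2.resize(i[160:280,270:430],(800,600),interpolation=cv2.INTER_CUBIC))
E
```

```text
t 25.47 p [ 0.6659 -0.1063  0.0147] yaw 11.32 tilt [-0.0788  0.0224] F [-0.2 -0.3 -0.9] open 0.499
delta tool mm [-1.5 -0.5  3.8] turn -0.012 dist 4.151762422728043
[[-1.8, -0.7, np.float64(3.7)], np.float64(-0.012)]
```

View pics/scene9.png

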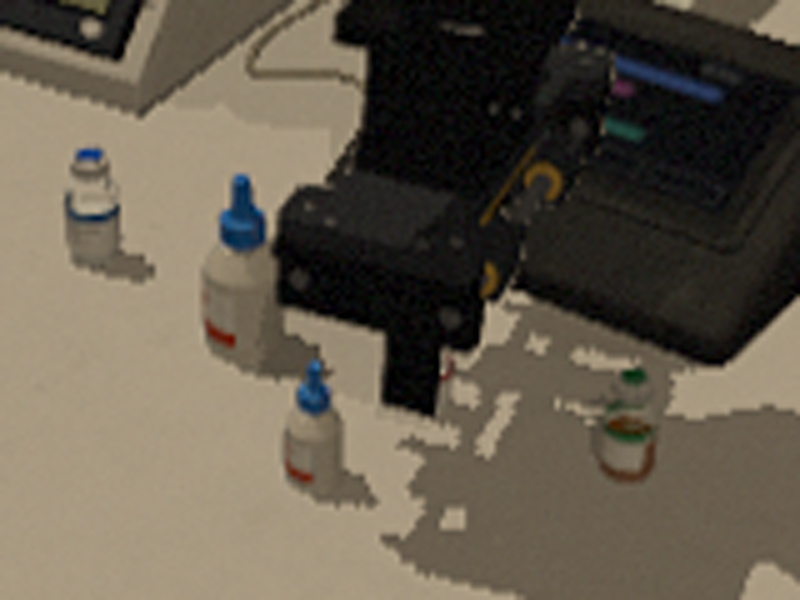

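Request:
send_rows([
  [[0,0,4],0],
  [[0,0,1],0],
  [[0,0,0],0],
  [[0,0,0],0],
  [[0,0,0],0],
], gripper=1)

```text
time_s: 25.93
position: [0.6661, -0.1065, 0.0099]
tcp_rot: [[0.978, 0.194, -0.078], [0.196, -0.98, 0.022], [-0.072, -0.037, -0.997]]
force: [0.9, 0.2, -0.6]
opening: 0.208
```

Request:
send_rows([
  [[0,0,0],0],
  [[0,0,0],0],
  [[0,0,0],0],
  [[0,0,0],0],
  [[0,0,0],0],
])

```text
time_s: 26.35
position: [0.6668, -0.1067, 0.011]
tcp_rot: [[0.978, 0.194, -0.076], [0.196, -0.98, 0.021], [-0.07, -0.036, -0.997]]
force: [-0.2, 0.2, -0.1]
opening: 0.189
```

```bash
python3 go.py
```

```text
t 26.35 p [ 0.6668 -0.1067  0.011 ] yaw 11.31 tilt [-0.0758  0.0214] F [-0.2  0.2 -0.1] open 0.189
```

Held. Lifting, with the body clear of the cement bottle.

Request:
send_rows([
  [[0,0,-8],0],
  [[0,0,-20],0],
  [[0,0,-30],0],
  [[0,0,-30],0],
  [[0,0,-30],0],
])

```text
time_s: 26.77
position: [0.6697, -0.1073, 0.1251]
tcp_rot: [[0.977, 0.193, -0.095], [0.196, -0.98, 0.028], [-0.088, -0.046, -0.995]]
force: [-0.7, -0.7, -0.5]
opening: 0.195
```

```bash
python3 go.py 0.56 0.0 0.13 11.3
python3 - <<'E'
from h import *
c=snap('scene');i=c['image']
cv2.imwrite('pics/scene10.png',cv2.resize(i[140:260,270:430],(800,600),interpolation=cv2.INTER_CUBIC))
E
```

```text
t 26.77 p [ 0.6697 -0.1073  0.1251] yaw 11.35 tilt [-0.0952  0.0279] F [-0.7 -0.7 -0.5] open 0.195
delta tool mm [ -86.5 -126.6    8.6] turn 0.001 dist 153.5544285985606
[[-21.6, -31.7, np.float64(-1.2)], np.float64(0.0)] [[-21.6, -31.7, np.float64(-1.2)], np.float64(0.0)] [[-21.6, -31.7, np.float64(-1.2)], np.float64(0.0)] [[-21.6, -31.7, np.float64(-1.2)], np.float64(0.0)]
```

View pics/scene10.png

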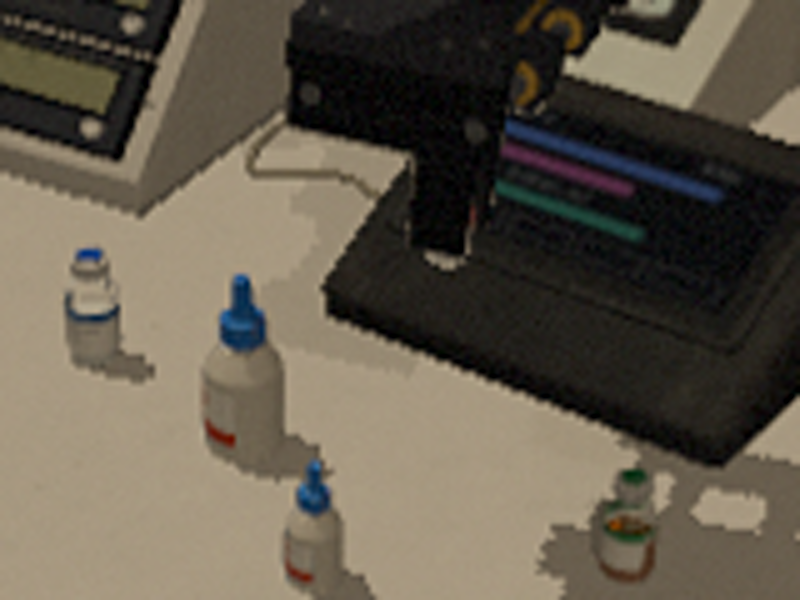

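Request:
send_rows([
  [[-18,-26,0],0],
  [[-18,-26,0],0],
  [[-18,-26,0],0],
  [[-18,-26,0],0],
  [[-14,-22,0],0],
])

```text
time_s: 27.23
position: [0.5726, -0.0059, 0.1512]
tcp_rot: [[0.981, 0.187, -0.058], [0.188, -0.982, 0.016], [-0.054, -0.026, -0.998]]
force: [-1.0, 0.1, -1.1]
opening: 0.192
```

```bash
python3 go.py 0.542 0.2914 0.10 11.3;python3 j.py
```

```text
t 27.23 p [ 0.5726 -0.0059  0.1512] yaw 10.87 tilt [-0.0575  0.0158] F [-1.   0.1 -1.1] open 0.192
delta tool mm [  28.7 -296.3   57.5] turn -0.008 dist 303.1723480788012
[[3.3, -37.2, np.float64(6.4)], np.float64(-0.001)] [[3.3, -37.2, np.float64(6.4)], np.float64(-0.001)] [[3.3, -37.2, np.float64(6.4)], np.float64(-0.001)] [[3.4, -37.2, np.float64(6.4)], np.float64(-0.001)] [[3.4, -37.2, np.float64(6.4)], np.float64(-0.001)]
[[3.4, -37.2, np.float64(6.4)], np.float64(-0.001)] [[3.5, -37.2, np.float64(6.4)], np.float64(-0.001)] [[3.5, -37.2, np.float64(6.4)], np.float64(-0.001)] 
[-11.88  32.72  91.1    0.24  59.59 -22.83] 3.41 [ 17.454 -17.703  32.711   1.232 -17.79   16.955]
radial tilt -3.41 tang 0.21
```

Moving inward restored part of the tilt, now 3.4°. Carrying on to the blue tray.

Request:
send_rows([
  [[2,-34,3],0],
  [[3,-34,3],0],
  [[3,-34,3],0],
  [[3,-34,3],0],
  [[3,-34,3],0],
])

```text
time_s: 27.65
position: [0.5498, 0.1675, 0.1444]
tcp_rot: [[0.982, 0.181, -0.054], [0.182, -0.983, 0.015], [-0.05, -0.024, -0.998]]
force: [0.8, -0.3, -0.5]
opening: 0.187
```

Request:
send_rows([
  [[3,-34,3],0],
  [[4,-30,3],0],
  [[4,-20,3],0],
  [[2,-10,3],0],
  [[0,0,0],0],
])

```text
time_s: 28.07
position: [0.5427, 0.2745, 0.1366]
tcp_rot: [[0.981, 0.189, -0.049], [0.19, -0.982, 0.018], [-0.045, -0.027, -0.999]]
force: [-1.3, -0.1, -0.5]
opening: 0.191
```

```bash
python3 go.py 0.542 0.2914 0.05 11.3;python3 j.py
```

```text
t 28.07 p [0.5427 0.2745 0.1366] yaw 10.94 tilt [-0.0494  0.0177] F [-1.3 -0.1 -0.5] open 0.191
delta tool mm [  6.4 -14.4  86.8] turn -0.006 dist 88.2429029624022
[[0.8, -5.6, np.float64(28.9)], np.float64(-0.002)] [[0.8, -5.6, np.float64(28.9)], np.float64(-0.002)] [[0.9, -5.6, np.float64(28.9)], np.float64(-0.002)] 
[15.43 35.77 87.37  2.01 59.34  3.46] 2.48 [ 0.319 -0.747 -0.121 -1.226  0.602 -0.531]
radial tilt -2.46 tang 1.73
```

Request:
send_rows([
  [[2,-4,17],0],
  [[2,-4,17],0],
  [[2,-4,17],0],
  [[0,-2,17],0],
  [[0,0,12],0],
])

```text
time_s: 28.48
position: [0.5475, 0.2874, 0.0595]
tcp_rot: [[0.981, 0.188, -0.038], [0.189, -0.982, 0.018], [-0.034, -0.024, -0.999]]
force: [-0.2, -0.2, -1.4]
opening: 0.193
```

```bash
python3 go.py 0.542 0.2914 0.015 11.3;python3 j.py;  python3 - <<'E'
from h import *
c=snap('scene');i=c['image']
cv2.imwrite('pics/scene11.png',cv2.resize(i[150:270,130:290],(800,600),interpolation=cv2.INTER_CUBIC))
E
```

```text
t 28.48 p [0.5475 0.2874 0.0595] yaw 10.89 tilt [-0.0381  0.0176] F [-0.2 -0.2 -1.4] open 0.193
delta tool mm [-3.1 -3.9 44.8] turn -0.007 dist 45.045915747386225
[[-2.3, -2.5, np.float64(22.3)], np.float64(-0.004)] [[-2.3, -2.5, np.float64(22.3)], np.float64(-0.004)] 
[16.56 42.4  88.76  2.05 50.66  4.37] 1.82 [ -1.223  11.503   3.848  -0.075 -16.621  -0.779]
radial tilt -1.8 tang 1.59
```

View pics/scene11.png

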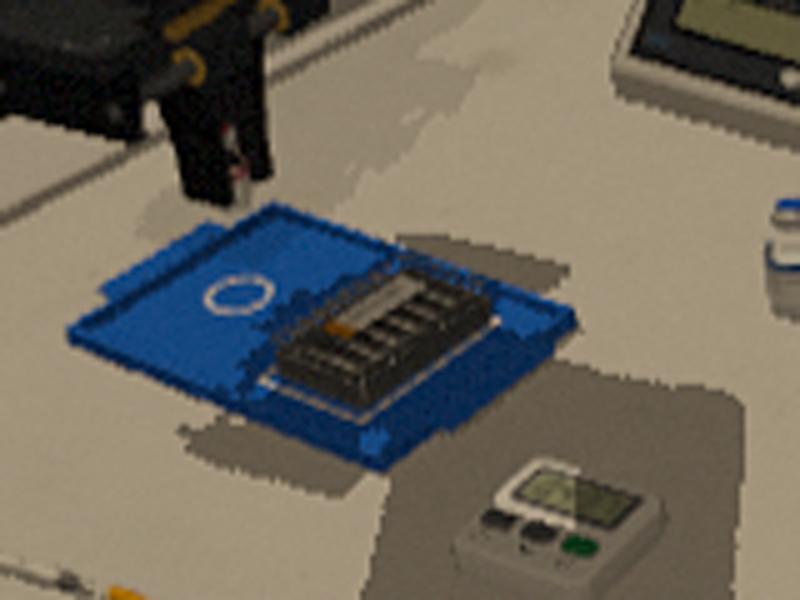

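Request:
send_rows([
  [[-1,-2,12],0],
  [[-1,-1,12],0],
  [[0,0,10],0],
  [[0,0,2],0],
  [[0,0,0],0],
])

```text
time_s: 28.95
position: [0.5438, 0.2854, 0.0202]
tcp_rot: [[0.982, 0.183, -0.042], [0.184, -0.983, 0.015], [-0.038, -0.023, -0.999]]
force: [-0.1, -0.0, -0.9]
opening: 0.194
```

```bash
python3 go.py 0.542 0.2914 0.015 11.3;python3 j.py
```

```text
t 28.95 p [0.5438 0.2854 0.0202] yaw 10.62 tilt [-0.0417  0.0152] F [-0.1 -0.  -0.9] open 0.194
delta tool mm [-0.5 -6.1  5.4] turn -0.012 dist 8.14814135218607
[[-0.6, -6.2, np.float64(5.2)], np.float64(-0.012)] 
[16.51 45.68 89.9   2.09 46.48  4.46] 2.06 [-0.563  0.441  0.254 -0.099 -0.028 -0.193]
radial tilt -2.04 tang 1.51
```

Request:
send_rows([
  [[0,-4,1],0],
  [[0,-2,2],0],
  [[0,0,1.5],0],
  [[0,0,0],0],
  [[0,0,0],0],
])

```text
time_s: 29.37
position: [0.5442, 0.2922, 0.0175]
tcp_rot: [[0.982, 0.183, -0.038], [0.184, -0.983, 0.016], [-0.034, -0.023, -0.999]]
force: [-0.3, 0.6, -0.0]
opening: 0.188
```

```bash
python3 go.py 0.542 0.2914 0.015 11.3;python3 - <<'E'
from h import *
c=snap('scene');i=c['image']
cv2.imwrite('pics/scene12.png',cv2.resize(i[150:270,130:290],(800,600),interpolation=cv2.INTER_CUBIC))
E
```

```text
t 29.37 p [0.5442 0.2922 0.0175] yaw 10.61 tilt [-0.0377  0.0163] F [-0.3  0.6 -0. ] open 0.188
delta tool mm [-2.2  0.5  2.6] turn -0.012 dist 3.4708740364959394
[[-2.3, 0.4, np.float64(2.5)], np.float64(-0.012)]
```

View pics/scene12.png

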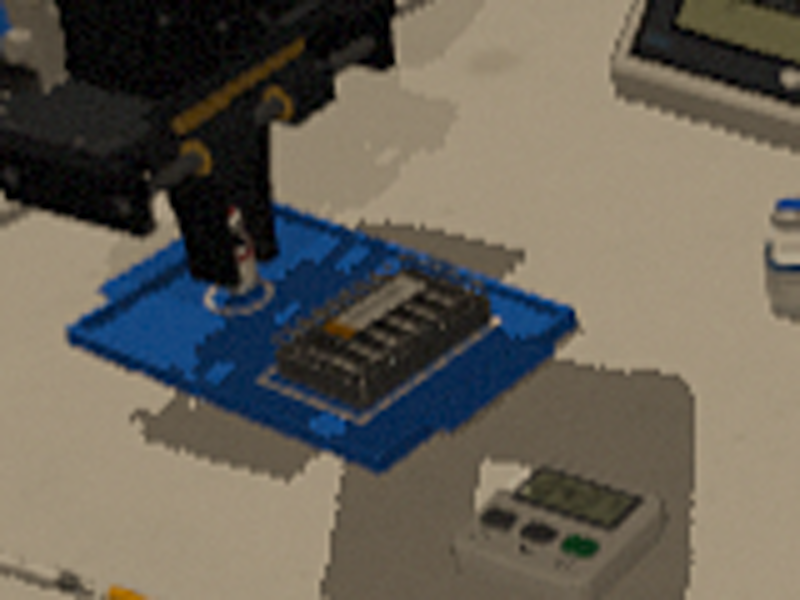

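The vial is inside its circle. Lowering the last 2 to 3 mm.

Request:
send_rows([
  [[-1,0,1],0],
  [[-0.5,0,1],0],
  [[0,0,0.5],0],
  [[0,0,0.5],0],
  [[0,0,0],0],
])

```text
time_s: 29.83
position: [0.5427, 0.2922, 0.0151]
tcp_rot: [[0.982, 0.184, -0.037], [0.184, -0.983, 0.017], [-0.033, -0.023, -0.999]]
force: [-0.4, -0.1, -0.3]
opening: 0.19
```

```bash
python3 go.py 0.542 0.2914 0.015 11.3
```

```text
t 29.83 p [0.5427 0.2922 0.0151] yaw 10.63 tilt [-0.0366  0.0166] F [-0.4 -0.1 -0.3] open 0.19
delta tool mm [-0.9  0.6  0.1] turn -0.012 dist 1.0535409882251139
[[-0.9, 0.6, np.float64(0.1)], np.float64(-0.012)]
```

Request:
send_rows([
  [[0,0,1],0],
  [[0,0,0.5],0],
  [[0,0,0],0],
  [[0,0,0],0],
  [[0,0,0],0],
])

```text
time_s: 30.25
position: [0.5427, 0.2922, 0.0137]
tcp_rot: [[0.982, 0.183, -0.037], [0.184, -0.983, 0.017], [-0.033, -0.023, -0.999]]
force: [-0.2, 0.6, -0.6]
opening: 0.19
```

Request:
send_rows([
  [[0,0,0],0],
  [[0,0,0],0],
  [[0,0,0],0],
  [[0,0,0],0],
  [[0,0,0],0],
], gripper=0.6)

```text
time_s: 30.67
position: [0.543, 0.2922, 0.0136]
tcp_rot: [[0.982, 0.183, -0.036], [0.184, -0.983, 0.017], [-0.032, -0.023, -0.999]]
force: [-0.2, -0.7, -0.8]
opening: 0.39
```

```bash
python3 go.py ;python3 - <<'E'
from h import *
c=snap('scene');i=c['image']
cv2.imwrite('pics/scene13.png',cv2.resize(i[150:270,130:290],(800,600),interpolation=cv2.INTER_CUBIC))
E
```

```text
t 30.67 p [0.543  0.2922 0.0136] yaw 10.61 tilt [-0.0362  0.0168] F [-0.2 -0.7 -0.8] open 0.39
```

View pics/scene13.png

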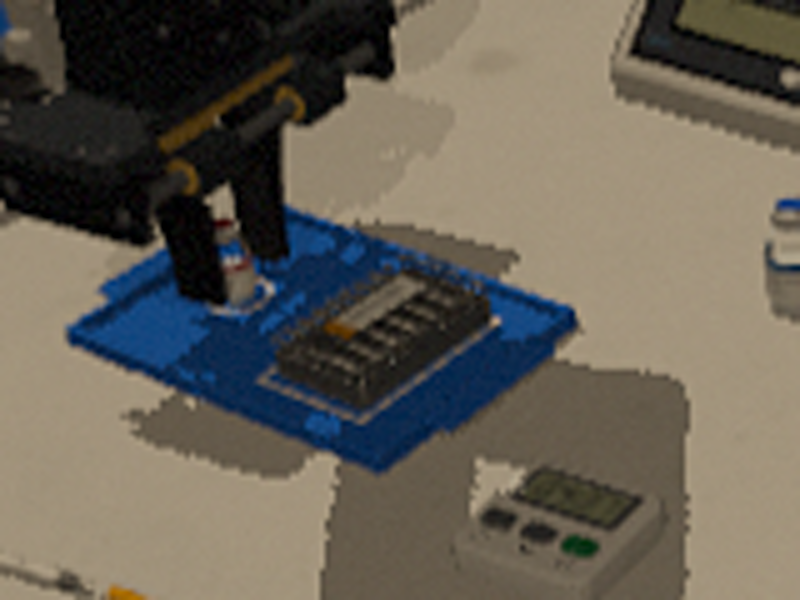

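Request:
send_rows([
  [[-0.3,-0.2,-8],0],
  [[-0.5,-0.4,-15],0],
  [[-0.6,-0.5,-20],0],
  [[-0.6,-0.5,-20],0],
  [[-0.6,-0.5,-20],0],
])

```text
time_s: 31.13
position: [0.5392, 0.291, 0.0959]
tcp_rot: [[0.982, 0.183, -0.048], [0.184, -0.983, 0.013], [-0.045, -0.022, -0.999]]
force: [0.1, -0.2, 0.4]
opening: 0.403
```

```bash
python3 go.py 0.55 0.05 0.13 72;python3 - <<'E'
from h import *
np.set_printoptions(precision=4,suppress=True)
c=snap('scene');i=c['image']
cv2.imwrite('pics/scene14.png',cv2.resize(i[150:270,130:290],(800,600),interpolation=cv2.INTER_CUBIC))
E
```

```text
t 31.13 p [0.5392 0.291  0.0959] yaw 10.6 tilt [-0.0479  0.0131] F [ 0.1 -0.2  0.4] open 0.403
delta tool mm [-35.2 238.1 -37.7] turn -1.072 dist 243.60287641886978
[[-3.7, 26.5, np.float64(-3.8)], np.float64(-0.119)] [[-6.9, 25.9, np.float64(-3.8)], np.float64(-0.119)] [[-9.9, 24.9, np.float64(-3.8)], np.float64(-0.119)] [[-12.8, 23.6, np.float64(-3.8)], np.float64(-0.119)] [[-15.5, 21.9, np.float64(-3.8)], np.float64(-0.119)]
[[-18.0, 19.9, np.float64(-3.8)], np.float64(-0.119)] [[-20.2, 17.6, np.float64(-3.8)], np.float64(-0.119)] [[-22.2, 15.1, np.float64(-3.8)], np.float64(-0.119)] [[-23.8, 12.3, np.float64(-3.8)], np.float64(-0.119)]
```

View pics/scene14.png

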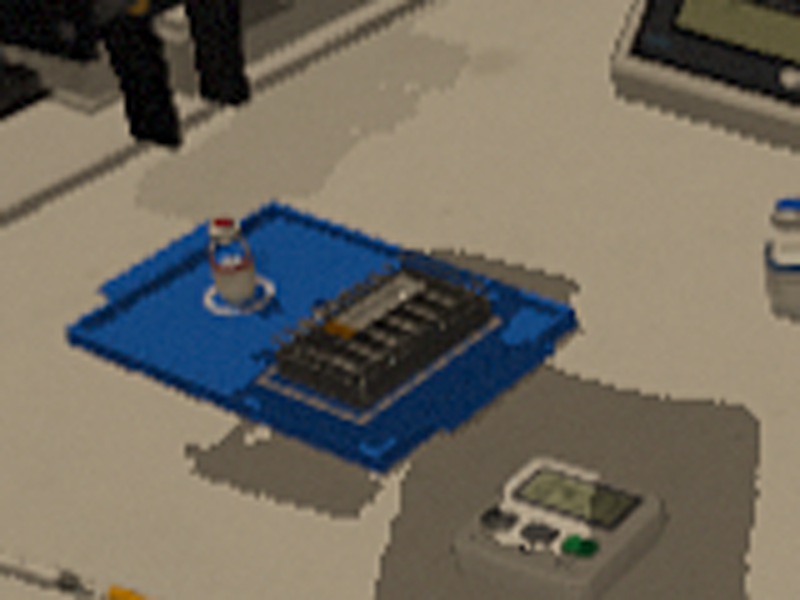

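The red vial is upright in its circle. Next is the cement bottle at (0.657,-0.020), jaws roughly along y. A half-open gripper clears its 34 mm.

```bash
python3 go.py 0.655 -0.02 0.135 72
```

```text
t 31.18 p [0.542  0.292  0.1003] yaw 10.61 tilt [-0.0402  0.0155] F [1.2 0.  1.8] open 0.401
delta tool mm [ 52.3 326.6 -44. ] turn -1.071 dist 333.68086796772417
[[6.0, 36.4, np.float64(-3.9)], np.float64(-0.119)] [[1.6, 36.8, np.float64(-3.9)], np.float64(-0.119)] [[-2.8, 36.8, np.float64(-3.9)], np.float64(-0.119)] [[-7.1, 36.2, np.float64(-3.9)], np.float64(-0.119)] [[-11.4, 35.1, np.float64(-3.9)], np.float64(-0.119)]
[[-15.5, 33.5, np.float64(-3.9)], np.float64(-0.119)] [[-19.3, 31.4, np.float64(-3.9)], np.float64(-0.119)] [[-22.9, 28.9, np.float64(-3.9)], np.float64(-0.119)] [[-26.2, 26.0, np.float64(-3.9)], np.float64(-0.119)]
```

Request:
send_rows([
  [[4,25,-8],-0.08],
  [[2,25,-8],-0.08],
  [[0,25,-8],-0.08],
  [[-2,25,-8],-0.08],
  [[-4,25,-5],-0.08],
], gripper=0.3)

```text
time_s: 31.6
position: [0.5869, 0.1756, 0.1392]
tcp_rot: [[0.818, 0.574, -0.035], [0.575, -0.818, 0.018], [-0.018, -0.035, -0.999]]
force: [-0.4, 0.2, 0.5]
opening: 0.664
```

```bash
python3 go.py 0.655 -0.02 0.135 72;python3 j.py
```

```text
t 31.6 p [0.5869 0.1756 0.1392] yaw 35.1 tilt [-0.0346  0.0183] F [-0.4  0.2  0.5] open 0.664
delta tool mm [-56.7 199.3  -1.7] turn -0.644 dist 207.19647490987475
[[-9.5, 33.2, np.float64(0.7)], np.float64(-0.107)] [[-13.0, 32.0, np.float64(0.7)], np.float64(-0.107)] [[-16.3, 30.4, np.float64(0.7)], np.float64(-0.107)] [[-19.5, 28.5, np.float64(0.7)], np.float64(-0.107)] [[-22.4, 26.3, np.float64(0.7)], np.float64(-0.107)]
[[-25.1, 23.7, np.float64(0.7)], np.float64(-0.107)] 
[  5.59  35.67  86.98   1.44  59.23 -30.25] 1.88 [-28.782  -2.727  -5.715  -1.39    8.436 -85.329]
radial tilt -1.87 tang 1.24
```

Request:
send_rows([
  [[-7,25,0],-0.08],
  [[-9,24,0],-0.08],
  [[-11,24,0],-0.08],
  [[-13,23,0],-0.08],
  [[-15,22,0],-0.08],
])

```text
time_s: 32.02
position: [0.634, 0.0469, 0.1393]
tcp_rot: [[0.511, 0.859, -0.028], [0.859, -0.511, 0.019], [0.002, -0.034, -0.999]]
force: [-0.4, -0.8, 0.2]
opening: 0.697
```

Request:
send_rows([
  [[-16,20,0],-0.08],
  [[-17,19,0],-0.08],
  [[-10,8,0],-0.04],
  [[0,0,0],0],
  [[0,0,0],0],
])

```text
time_s: 32.43
position: [0.6595, -0.0229, 0.1383]
tcp_rot: [[0.326, 0.945, -0.024], [0.945, -0.326, 0.017], [0.008, -0.028, -1.0]]
force: [-0.3, -0.4, -0.1]
opening: 0.699
```

```bash
python3 go.py 0.657 -0.02 0.10 72;python3 j.py
```

```text
t 32.43 p [ 0.6595 -0.0229  0.1383] yaw 70.95 tilt [-0.0239  0.0167] F [-0.3 -0.4 -0.1] open 0.699
delta tool mm [ 1.6 -2.2 38.4] turn -0.018 dist 38.47083503174878
[[1.9, -3.3, np.float64(38.3)], np.float64(-0.018)] 
[-11.97  38.9   79.8    0.73  62.84 -83.27] 1.54 [-1.246  0.26  -0.189 -0.464 -0.238 -0.435]
radial tilt -1.54 tang 0.65
```

Request:
send_rows([
  [[1,-1,10],0],
  [[0.5,-1,10],0],
  [[0,0,10],0],
  [[0,0,5],0],
  [[0,0,0],0],
])

```text
time_s: 32.85
position: [0.6542, -0.0147, 0.0995]
tcp_rot: [[0.325, 0.945, -0.027], [0.946, -0.325, 0.019], [0.009, -0.032, -0.999]]
force: [0.8, -0.3, 0.4]
opening: 0.701
```

```bash
python3 go.py 0.657 -0.02 0.022 72;python3 - <<'E'
from h import *
c=snap('scene');i=c['image']
cv2.imwrite('pics/scene15.png',cv2.resize(i[140:260,250:410],(800,600),interpolation=cv2.INTER_CUBIC))
s=bot.read_state();print(proj(c,[s['position'],[.657,-.02,0],[.657,-.02,.083]]))
E
```

```text
t 32.85 p [ 0.6542 -0.0147  0.0995] yaw 71.02 tilt [-0.0272  0.0185] F [ 0.8 -0.3  0.4] open 0.701
delta tool mm [-4.8  6.8 77.3] turn -0.017 dist 77.76487636793829
[[-2.1, 2.2, np.float64(38.8)], np.float64(-0.009)] [[-2.1, 2.2, np.float64(38.8)], np.float64(-0.009)] 
[[314.73662342 188.06852451]
 [318.55610634 228.66060748]
 [317.9129275  195.35714235]]
```

View pics/scene15.png

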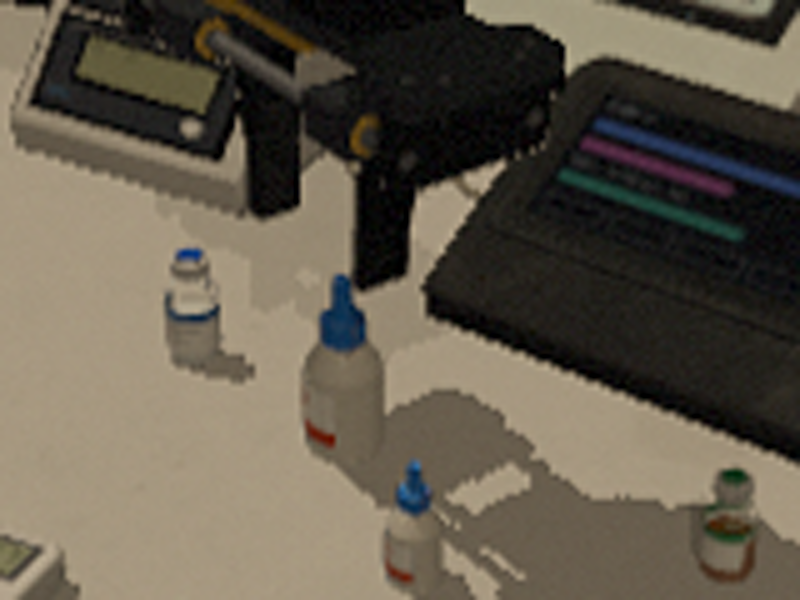

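Request:
send_rows([
  [[-3,3,1],-0.01],
  [[-2,2,8],0],
  [[0,0,15],0],
  [[0,0,15],0],
  [[0,0,0],0],
])

```text
time_s: 33.32
position: [0.6587, -0.0204, 0.0598]
tcp_rot: [[0.313, 0.95, -0.022], [0.95, -0.312, 0.017], [0.009, -0.027, -1.0]]
force: [-0.7, 1.0, -0.4]
opening: 0.695
```

```bash
python3 go.py 0.657 -0.02 0.023 72
```

```text
t 33.32 p [ 0.6587 -0.0204  0.0598] yaw 71.77 tilt [-0.0224  0.0174] F [-0.7  1.  -0.4] open 0.695
delta tool mm [-0.5 -0.8 36.9] turn -0.004 dist 36.881899862286424
[[-0.1, -1.8, np.float64(36.8)], np.float64(-0.004)]
```

Request:
send_rows([
  [[0,-0.5,10],0],
  [[0,0,12],0],
  [[0,0,10],0],
  [[0,0,5],0],
  [[0,0,0],0],
])

```text
time_s: 33.73
position: [0.6588, -0.0206, 0.0201]
tcp_rot: [[0.313, 0.949, -0.02], [0.95, -0.313, 0.017], [0.01, -0.024, -1.0]]
force: [-0.5, 1.2, 0.4]
opening: 0.703
```

```bash
python3 go.py 0.657 -0.02 0.023 72;python3 - <<'E'
from h import *
c=snap('scene');i=c['image']
cv2.imwrite('pics/scene16.png',cv2.resize(i[140:260,250:410],(800,600),interpolation=cv2.INTER_CUBIC))
E
```

```text
t 33.73 p [ 0.6588 -0.0206  0.0201] yaw 71.73 tilt [-0.0199  0.0168] F [-0.5  1.2  0.4] open 0.703
delta tool mm [ 0.1 -2.  -2.8] turn -0.005 dist 3.433753219612525
[[0.0, -1.9, np.float64(-2.9)], np.float64(-0.005)]
```

View pics/scene16.png

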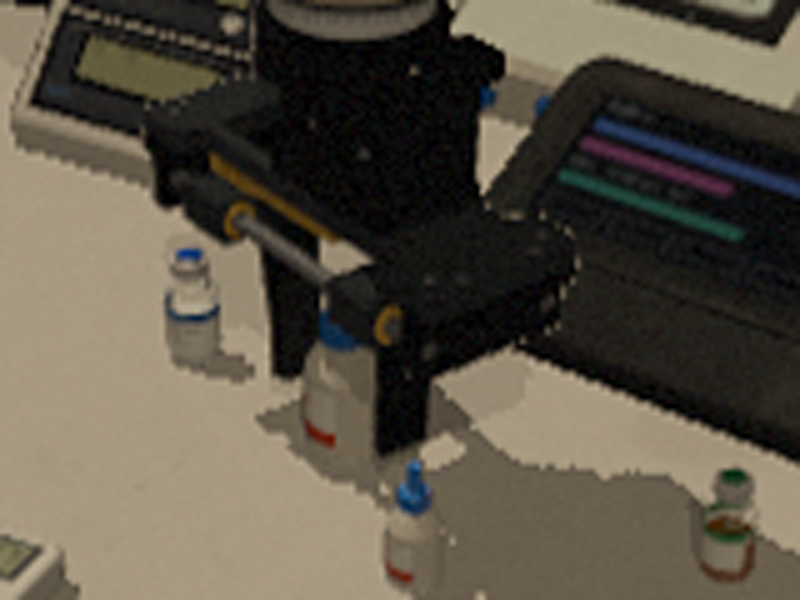

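The bottle, at crop (340,400), is between the fingers. Closing.

Request:
send_rows([
  [[0,-1.5,-2],0],
  [[0,0,0],0],
  [[0,0,0],0],
  [[0,0,0],0],
  [[0,0,0],0],
], gripper=1)

```text
time_s: 34.2
position: [0.6588, -0.0203, 0.0247]
tcp_rot: [[0.313, 0.95, -0.016], [0.95, -0.313, 0.016], [0.01, -0.02, -1.0]]
force: [1.0, 0.2, 0.7]
opening: 0.403
```

Request:
send_rows([
  [[0,0,0],0],
  [[0,0,0],0],
  [[0,0,0],0],
  [[0,0,0],0],
  [[0,0,0],0],
])

```text
time_s: 34.62
position: [0.6593, -0.0203, 0.0255]
tcp_rot: [[0.313, 0.95, -0.015], [0.95, -0.313, 0.016], [0.01, -0.019, -1.0]]
force: [-0.5, 0.9, -0.6]
opening: 0.369
```

```bash
python3 go.py; python3 j.py
```

```text
t 34.62 p [ 0.6593 -0.0203  0.0255] yaw 71.76 tilt [-0.0147  0.0157] F [-0.5  0.9 -0.6] open 0.369
[-11.79  47.32  83.37   0.92  50.32 -84.14] 1.01 [-0.048  0.051  0.121 -0.044  0.027  0.04 ]
radial tilt -1.01 tang 0.71
```

Request:
send_rows([
  [[0,0,-8],0],
  [[0,0,-16],0],
  [[0,0,-20],0],
  [[0,0,-20],0],
  [[0,0,-20],0],
])

```text
time_s: 35.03
position: [0.6559, -0.0209, 0.1077]
tcp_rot: [[0.313, 0.949, -0.029], [0.95, -0.313, 0.019], [0.009, -0.033, -0.999]]
force: [0.1, 0.2, -0.9]
opening: 0.37
```

```bash
python3 go.py 0.503 -0.283 0.11 72; python3 j.py;python3 - <<'E'
from h import *
c=snap('scene');i=c['image']
cv2.imwrite('pics/scene17.png',cv2.resize(i[100:280,210:450],(800,600),interpolation=cv2.INTER_CUBIC))
E
```

```text
t 35.03 p [ 0.6559 -0.0209  0.1077] yaw 71.74 tilt [-0.0287  0.0185] F [ 0.1  0.2 -0.9] open 0.37
delta tool mm [-296.8  -63.2   -2.8] turn -0.005 dist 303.4555813613847
[[-37.1, -7.9, np.float64(-0.3)], np.float64(-0.001)] [[-37.1, -7.9, np.float64(-0.3)], np.float64(-0.001)] [[-37.1, -7.9, np.float64(-0.3)], np.float64(-0.001)] [[-37.1, -7.9, np.float64(-0.3)], np.float64(-0.001)] [[-37.1, -8.0, np.float64(-0.3)], np.float64(-0.001)]
[[-37.1, -8.0, np.float64(-0.3)], np.float64(-0.001)] [[-37.1, -8.0, np.float64(-0.3)], np.float64(-0.001)] [[-37.1, -8.0, np.float64(-0.3)], np.float64(-0.001)] 
[-11.89  40.95  81.28   0.81  59.61 -84.06] 1.83 [ -0.339 -18.535  -8.954  -0.334  27.678   0.17 ]
radial tilt -1.83 tang 0.7
```

View pics/scene17.png

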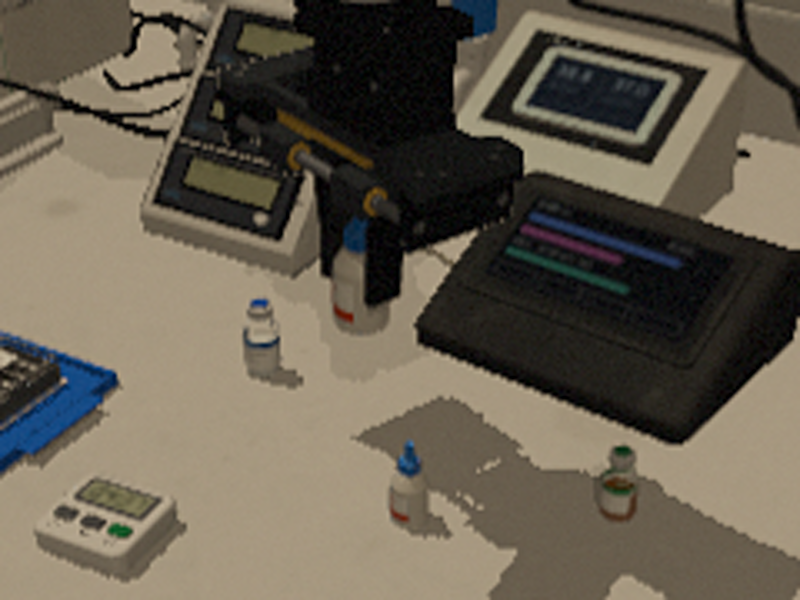

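The bottle is held. The small look-alike stays below, at 55 mm high. Carrying.

Request:
send_rows([
  [[-28,-6,-5],0],
  [[-28,-6,-3],0],
  [[-28,-6,0],0],
  [[-28,-6,0],0],
  [[-28,-6,0],0],
])

```text
time_s: 35.5
position: [0.5913, -0.1441, 0.1257]
tcp_rot: [[0.303, 0.953, -0.006], [0.953, -0.303, 0.014], [0.012, -0.01, -1.0]]
force: [-0.1, 0.7, -0.7]
opening: 0.374
```

Request:
send_rows([
  [[-28,-6,0],0],
  [[-28,-6,0],0],
  [[-28,-6,0],0],
  [[-28,-6,0],0],
  [[-20,-4,0],0],
])

```text
time_s: 35.92
position: [0.5206, -0.2679, 0.1262]
tcp_rot: [[0.302, 0.953, -0.003], [0.953, -0.302, 0.012], [0.01, -0.007, -1.0]]
force: [1.0, -0.2, 0.3]
opening: 0.376
```

```bash
python3 go.py 0.503 -0.283 0.08 72; python3 j.py
```

```text
t 35.92 p [ 0.5206 -0.2679  0.1262] yaw 72.39 tilt [-0.0031  0.012 ] F [ 1.  -0.2  0.3] open 0.376
delta tool mm [-20.2 -11.9  46. ] turn 0.007 dist 51.67819069635948
[[-9.9, -6.1, np.float64(23.1)], np.float64(0.003)] [[-9.9, -6.1, np.float64(23.1)], np.float64(0.003)] 
[ -38.38   34.54   92.48    0.53   53.55 -111.09] 0.57 [-24.783  -0.95    1.732   0.737  -1.22  -24.464]
radial tilt -0.57 tang 0.43
```

Request:
send_rows([
  [[-5,-6,12],0],
  [[-3,-4,12],0],
  [[-2,-1,14],0],
  [[0,0,12],0],
  [[0,0,0],0],
])

```text
time_s: 36.33
position: [0.5048, -0.2823, 0.0773]
tcp_rot: [[0.311, 0.95, 0.002], [0.95, -0.311, 0.006], [0.006, 0.001, -1.0]]
force: [0.0, 0.1, -0.7]
opening: 0.371
```

```bash
python3 go.py 0.503 -0.283 0.03 72; python3 j.py
```

```text
t 36.33 p [ 0.5048 -0.2823  0.0773] yaw 71.85 tilt [0.0023 0.0055] F [ 0.   0.1 -0.7] open 0.371
delta tool mm [-1.5 -1.6 47.3] turn -0.003 dist 47.356200232269856
[[-0.6, -0.8, np.float64(23.7)], np.float64(-0.001)] [[-0.6, -0.8, np.float64(23.7)], np.float64(-0.001)] 
[ -40.46   38.23   95.53    0.45   46.35 -112.62] 0.1 [-0.615 -1.453 -0.51  -0.254  1.181  0.02 ]
radial tilt -0.1 tang 0.33
```

Request:
send_rows([
  [[-1,-1,12],0],
  [[0,-0.5,12],0],
  [[0,0,12],0],
  [[0,0,7],0],
  [[0,0,0],0],
])

```text
time_s: 36.75
position: [0.505, -0.2839, 0.0349]
tcp_rot: [[0.311, 0.95, 0.006], [0.95, -0.311, 0.003], [0.004, 0.005, -1.0]]
force: [-0.0, 0.5, 0.0]
opening: 0.373
```

```bash
python3 go.py 0.503 -0.283 0.03 72;python3 - <<'E'
from h import *
c=snap('scene');i=c['image']
cv2.imwrite('pics/scene18.png',cv2.resize(i[230:380,340:540],(800,600),interpolation=cv2.INTER_CUBIC))
E
```

```text
t 36.75 p [ 0.505  -0.2839  0.0349] yaw 71.87 tilt [0.0059 0.0025] F [-0.   0.5  0. ] open 0.373
delta tool mm [ 0.2 -2.2  4.9] turn -0.002 dist 5.388407106045834
[[0.2, -2.2, np.float64(4.9)], np.float64(-0.002)]
```

View pics/scene18.png

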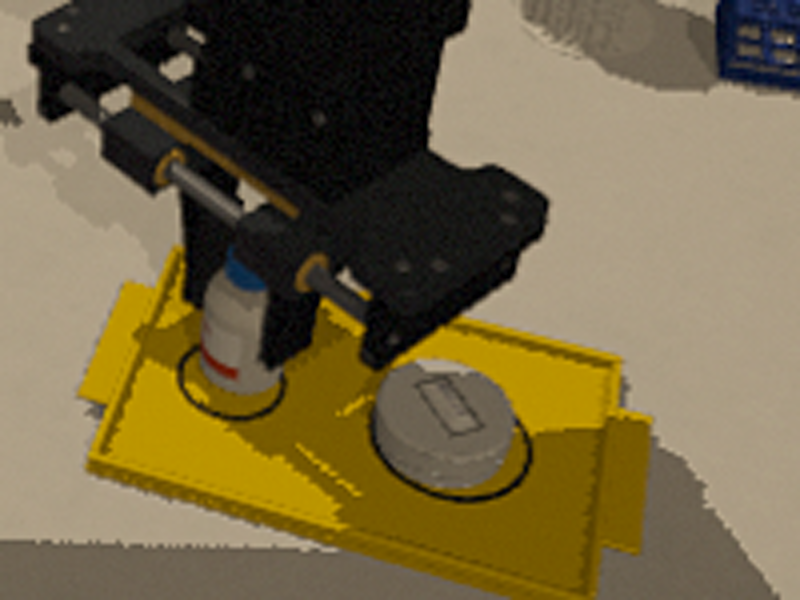

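Request:
send_rows([
  [[0,-2,1.5],0],
  [[0,-1,1.5],0],
  [[0,0,1],0],
  [[0,0,1],0],
  [[0,0,0],0],
])

```text
time_s: 37.22
position: [0.5035, -0.2837, 0.0322]
tcp_rot: [[0.31, 0.951, 0.009], [0.951, -0.31, -0.0], [0.003, 0.009, -1.0]]
force: [-0.2, -0.2, -0.7]
opening: 0.371
```

```bash
python3 go.py 0.503 -0.283 0.029 72
```

```text
t 37.22 p [ 0.5035 -0.2837  0.0322] yaw 71.92 tilt [ 0.0093 -0.0004] F [-0.2 -0.2 -0.7] open 0.371
delta tool mm [ 0.4 -0.8  3.2] turn -0.001 dist 3.2805470714923746
[[0.5, -0.7, np.float64(3.2)], np.float64(-0.001)]
```

Request:
send_rows([
  [[0,-1,1.5],0],
  [[0,-0.5,1.5],0],
  [[0,0,1],0],
  [[0,0,0.5],0],
  [[0,0,0],0],
])

```text
time_s: 37.63
position: [0.503, -0.2837, 0.029]
tcp_rot: [[0.31, 0.951, 0.012], [0.951, -0.31, -0.002], [0.002, 0.012, -1.0]]
force: [-0.3, 0.2, 0.2]
opening: 0.365
```

```bash
python3 go.py 0.503 -0.283 0.029 72;python3 - <<'E'
from h import *
c=snap('scene');i=c['image']
cv2.imwrite('pics/scene19.png',cv2.resize(i[230:380,340:540],(800,600),interpolation=cv2.INTER_CUBIC))
E
```

```text
t 37.63 p [ 0.503  -0.2837  0.029 ] yaw 71.91 tilt [ 0.0116 -0.002 ] F [-0.3  0.2  0.2] open 0.365
delta tool mm [ 0.7 -0.2  0. ] turn -0.002 dist 0.7083658662738629
[[0.7, -0.2, np.float64(0.0)], np.float64(-0.002)]
```

View pics/scene19.png

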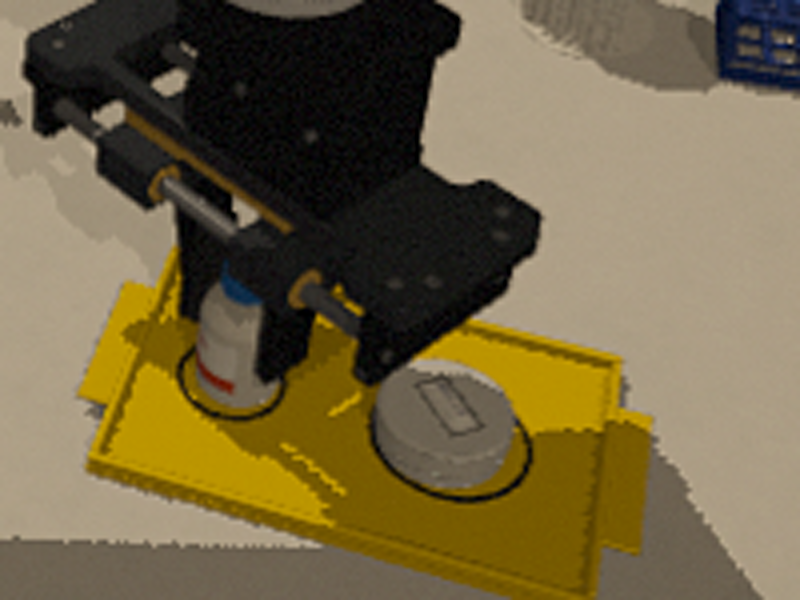

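Request:
send_rows([
  [[0,0,1],0],
  [[0,0,0.5],0],
  [[0,0,0],0],
  [[0,0,0],0],
  [[0,0,0],0],
])

```text
time_s: 38.1
position: [0.5031, -0.2837, 0.029]
tcp_rot: [[0.31, 0.951, 0.012], [0.951, -0.31, -0.003], [0.001, 0.012, -1.0]]
force: [-0.8, 0.2, 2.8]
opening: 0.368
```

Request:
send_rows([
  [[0,0,0],0],
  [[0,0,0],0],
  [[0,0,0],0],
  [[0,0,0],0],
  [[0,0,0],0],
], gripper=0.4)

```text
time_s: 38.52
position: [0.5035, -0.2841, 0.0278]
tcp_rot: [[0.311, 0.95, 0.013], [0.951, -0.311, -0.003], [0.001, 0.013, -1.0]]
force: [0.4, 0.6, -1.2]
opening: 0.582
```

Request:
send_rows([
  [[0,0,-8],0],
  [[0,0,-15],0],
  [[0,0,-20],0],
  [[0,0,-25],0],
  [[0,0,-25],0],
])

```text
time_s: 38.93
position: [0.4987, -0.281, 0.1192]
tcp_rot: [[0.311, 0.95, 0.002], [0.95, -0.311, 0.007], [0.007, -0.001, -1.0]]
force: [1.2, -0.5, -0.7]
opening: 0.598
```

Request:
send_rows([
  [[0,0,-25],0],
  [[0,0,-25],0],
  [[0,0,-25],0],
  [[0,0,-15],0],
  [[0,0,0],0],
])

```text
time_s: 39.35
position: [0.4999, -0.2827, 0.2215]
tcp_rot: [[0.311, 0.95, 0.01], [0.95, -0.311, -0.001], [0.003, 0.01, -1.0]]
force: [-0.1, 0.4, 0.6]
opening: 0.601
```

```bash
python3 go.py 0.39 0.2 0.26 72;python3 - <<'E'
from h import *
c=snap('scene','scene20f.png');i=c['image']
cv2.imwrite('pics/scene20.png',cv2.resize(i[230:380,340:540],(800,600),interpolation=cv2.INTER_CUBIC))
E
```

```text
t 39.35 p [ 0.4999 -0.2827  0.2215] yaw 71.89 tilt [ 0.01   -0.0006] F [-0.1  0.4  0.6] open 0.601
delta tool mm [ 424.7 -254.   -39.8] turn -0.002 dist 496.50040948426
[[32.7, -19.6, np.float64(-3.0)], np.float64(-0.0)] [[32.7, -19.6, np.float64(-3.0)], np.float64(-0.0)] [[32.7, -19.6, np.float64(-3.0)], np.float64(-0.0)] [[32.7, -19.6, np.float64(-3.0)], np.float64(-0.0)] [[32.7, -19.6, np.float64(-3.0)], np.float64(-0.0)]
[[32.7, -19.5, np.float64(-3.0)], np.float64(-0.0)] [[32.7, -19.5, np.float64(-3.0)], np.float64(-0.0)] [[32.7, -19.5, np.float64(-3.0)], np.float64(-0.0)] [[32.7, -19.5, np.float64(-3.0)], np.float64(-0.0)] [[32.7, -19.5, np.float64(-3.0)], np.float64(-0.0)]
[[32.7, -19.5, np.float64(-3.0)], np.float64(-0.0)] [[32.7, -19.5, np.float64(-3.0)], np.float64(-0.0)] [[32.7, -19.5, np.float64(-3.0)], np.float64(-0.0)]
```

View pics/scene20.png

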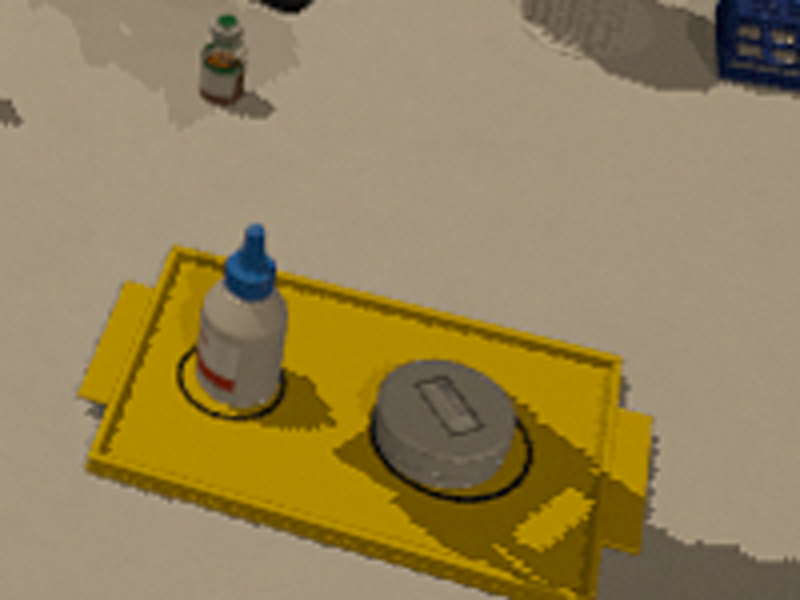

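```bash
cat > v.py <<'E'
from h import *
np.set_printoptions(precision=4,suppress=True)
C={n:snap(n,n+'21.png') for n in('scene','top')}
def rect(c,cx,cy,yaw,hx,hy,z):
    a=np.array([[-hx,-hy],[hx,-hy],[hx,hy],[-hx,hy]]);R=np.array([[np.cos(yaw),-np.sin(yaw)],[np.sin(yaw),np.cos(yaw)]])
    return proj(c,np.c_[a@R.T+[cx,cy],np.full(4,z)])
def circ(c,cx,cy,r,z):
    t=np.linspace(0,6.283,40);return proj(c,np.c_[cx+r*np.cos(t),cy+r*np.sin(t),np.full(40,z)])
for n,(x,y,w,h) in (('scene',(140,170,120,90)),('top',(105,225,120,90))):
    c=C[n];k=6;im=cv2.resize(c['image'][y:y+h,x:x+w],None,fx=k,fy=k,interpolation=cv2.INTER_CUBIC)
    def dr(P,col): cv2.polylines(im,[np.round((P-[x,y]+.5)*k).astype(int)],True,col,1)
    dr(rect(c,.545,.2048,.035,.041,.027,.025),(0,255,0))   # box lid if perfectly placed
    dr(rect(c,.545,.2048,.035,.044,.030,.004),(255,255,0))
    dr(circ(c,.542,.2914,.009,.004),(0,255,0));dr(circ(c,.542,.2914,.006,.043),(0,255,255))
    cv2.imwrite(f'pics/vb_{n}.png',im)
for n,(x,y,w,h) in (('scene',(355,275,125,100)),('top',(385,240,120,90))):
    c=C[n];k=6;im=cv2.resize(c['image'][y:y+h,x:x+w],None,fx=k,fy=k,interpolation=cv2.INTER_CUBIC)
    def dr(P,col): cv2.polylines(im,[np.round((P-[x,y]+.5)*k).astype(int)],True,col,1)
    dr(circ(c,.520,-.368,.026,.024),(0,255,0));dr(circ(c,.520,-.368,.026,.004),(0,255,0))
    dr(circ(c,.5015,-.283,.017,.004),(0,255,0));dr(circ(c,.5015,-.283,.003,.087),(0,255,255))
    cv2.imwrite(f'pics/vy_{n}.png',im)
print(bot.read_state()['time_s'])
for t,z in(('bit_box_mid',.0145),('red_vial_mid',.0235),('screw_tin_mid',.014),('cement_mid',.0455),('timer_mid',.009),('blue_vial_mid',.0265),('green_vial_mid',.0225)):
    for n in C: print(t,n,[(atz(C[n],x['xy'],z)[:2],round(x['p'],2)) for x in place_of(n,t)[:3]])
E
python3 v.py
```

```text
39.5
bit_box_mid scene [(array([0.5475, 0.2114]), 0.82), (array([ 0.4934, -0.3413]), 0.35)]
bit_box_mid top [(array([0.554 , 0.2023]), 0.72)]
red_vial_mid scene [(array([0.5418, 0.3026]), 0.59)]
red_vial_mid top [(array([0.5455, 0.2956]), 0.64)]
screw_tin_mid scene [(array([ 0.5073, -0.3691]), 0.7)]
screw_tin_mid top []
cement_mid scene [(array([ 0.5009, -0.2843]), 0.78), (array([ 0.5761, -0.1105]), 0.52)]
cement_mid top [(array([ 0.5947, -0.0967]), 0.44)]
timer_mid scene [(array([0.4906, 0.0441]), 0.6)]
timer_mid top [(array([0.5502, 0.209 ]), 0.75), (array([0.4955, 0.0439]), 0.68)]
blue_vial_mid scene [(array([0.6917, 0.0831]), 0.62)]
blue_vial_mid top [(array([0.6853, 0.0782]), 0.44)]
green_vial_mid scene [(array([ 0.676 , -0.1938]), 0.6)]
green_vial_mid top [(array([ 0.6739, -0.1997]), 0.66)]
```

View pics/vb_scene.png

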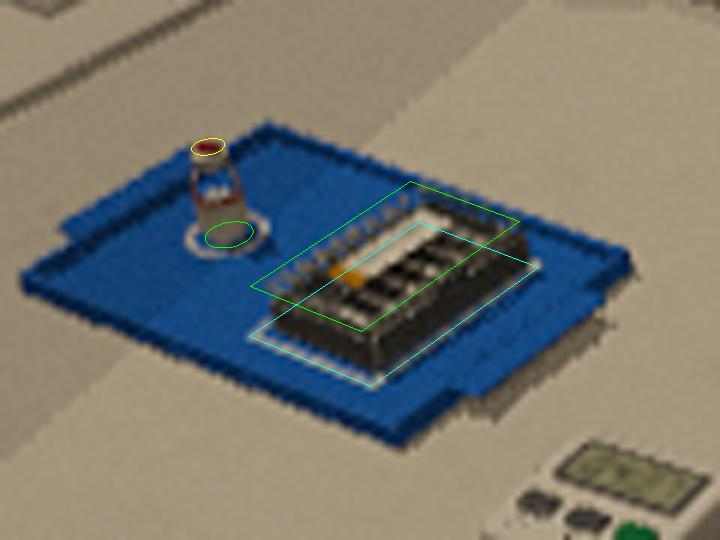

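View pics/vb_top.png

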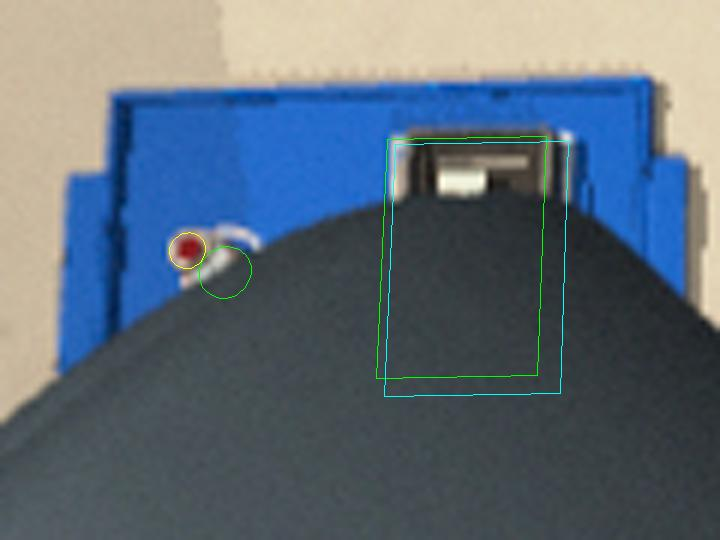

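View pics/vy_scene.png

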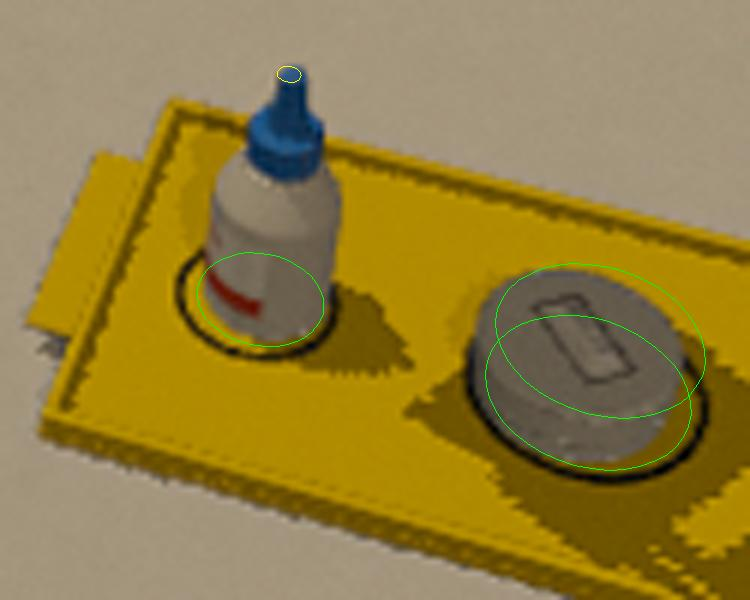

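View pics/scene21.png

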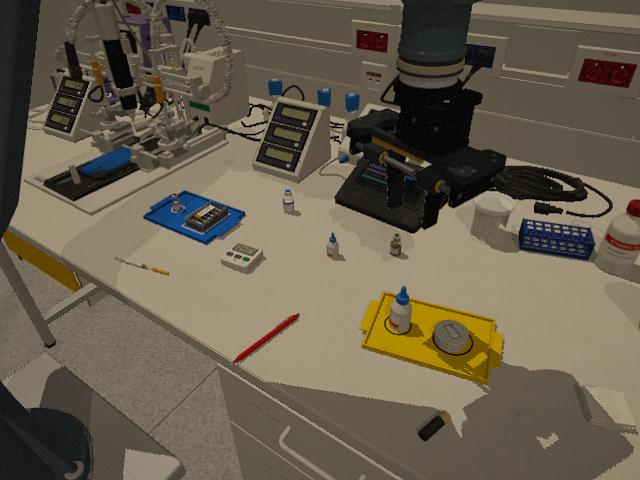

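Everything sits on its outline in the overlays. As a final numeric check, I back-project the box's bottom corners and the tin's base ellipse from the scene view.

Run:
```python
from h import *
np.set_printoptions(precision=4,suppress=True)
c=snap('scene')
p=lambda x,y,ox,oy:(x/6-.5+ox,y/6-.5+oy)
B=[atz(c,p(x,y,140,170),.004)[:2] for x,y in((272,318),(377,372),(528,257))];B=np.array(B);print(B,np.linalg.norm(B[0]-B[1]),np.linalg.norm(B[1]-B[2]))
ctr=(B[0]+B[2])/2;e=B[2]-B[1];print('box centre',ctr,'long-axis yaw',np.arctan2(e[1],e[0]))
a=.035;R=np.array([[np.cos(a),-np.sin(a)],[np.sin(a),np.cos(a)]]);print('box err in tray',R.T@(ctr-[.545,.2048]))
t=[atz(c,p(x,y,355,275),.024)[:2] for x,y in((475,335),(685,370),(560,270),(590,420))];t=np.array(t);print('tin top pts',t, (t.max(0)+t.min(0))/2)
ctr=atz(c,p(578,344,355,275),.024)[:2]
a=.2145;R=np.array([[np.cos(a),-np.sin(a)],[np.sin(a),np.cos(a)]]);print('tin',ctr,'err in tray',R.T@(ctr-[.520,-.368]))
```

```text
[[0.5122 0.2348]
 [0.5093 0.1778]
 [0.5928 0.1841]] 0.057073736842850234 0.08371339094579243
box centre [0.5525 0.2094] long-axis yaw 0.07448274290837685
box err in tray [0.0077 0.0044]
tin top pts [[ 0.5033 -0.3412]
 [ 0.5218 -0.3898]
 [ 0.5369 -0.3508]
 [ 0.493  -0.3759]] [ 0.515  -0.3655]
tin [ 0.5151 -0.3642] err in tray [-0.004   0.0047]
```

The box reads about 8 mm off in x, but that estimate is crude. I move the arm aside for a clear top view before deciding.

Request:
send_rows([
  [[-28,8,-3],0],
  [[-28,8,-3],0],
  [[-28,8,-3],0],
  [[-28,8,0],0],
  [[-28,8,0],0],
])

```text
time_s: 40.67
position: [0.4929, -0.4237, 0.2258]
tcp_rot: [[0.302, 0.953, 0.002], [0.953, -0.302, 0.01], [0.01, -0.002, -1.0]]
force: [0.2, 0.1, -0.8]
opening: 0.6
```

Request:
send_rows([
  [[-15,5,0],0],
  [[-10,3,0],0],
  [[0,0,0],0],
  [[0,0,0],0],
  [[0,0,0],0],
])

```text
time_s: 41.08
position: [0.4917, -0.4574, 0.225]
tcp_rot: [[0.308, 0.951, 0.003], [0.951, -0.308, 0.007], [0.008, 0.0, -1.0]]
force: [0.8, 0.0, 0.2]
opening: 0.596
```

```bash
python3 go.py; python3 v.py
```

```text
t 41.08 p [ 0.4917 -0.4574  0.225 ] yaw 72.08 tilt [0.0026 0.0072] F [0.8 0.  0.2] open 0.596
41.1833
bit_box_mid scene [(array([0.5472, 0.2155]), 0.73), (array([0.4848, 0.0479]), 0.29)]
bit_box_mid top [(array([0.5494, 0.2043]), 0.63)]
red_vial_mid scene [(array([0.5421, 0.2966]), 0.64)]
red_vial_mid top [(array([0.5401, 0.2875]), 0.68)]
screw_tin_mid scene [(array([ 0.5184, -0.3703]), 0.56)]
screw_tin_mid top []
cement_mid scene [(array([ 0.5045, -0.278 ]), 0.95), (array([ 0.5774, -0.1086]), 0.61)]
cement_mid top [(array([ 0.5888, -0.0982]), 0.68)]
timer_mid scene [(array([0.4932, 0.0572]), 0.93)]
timer_mid top [(array([0.4868, 0.05  ]), 0.84), (array([0.5455, 0.2907]), 0.42)]
blue_vial_mid scene [(array([0.6892, 0.0807]), 0.76)]
blue_vial_mid top [(array([0.6829, 0.0771]), 0.57)]
green_vial_mid scene []
green_vial_mid top [(array([ 0.6752, -0.1986]), 0.45)]
```

View pics/vb_top.png

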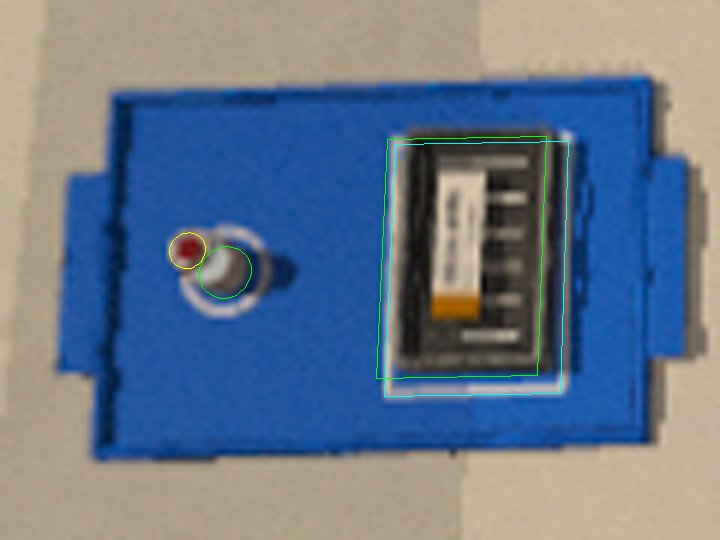

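From the clear top view, the box is about 3 mm off in x and 4 mm in y, aligned with its oblong. The vial is inside its ring. Everything is within tolerance, so I hand in.

```bash
python3 -c "
from rig import bot
print(bot.hand_in(), bot.read_state()['time_s'])"
```

```text
the job is handed in; nothing more can be done
the job is handed in; nothing more can be done
```

I made up both kits and handed the job in after about 41 s of the 112 s allowed. The hand-in gives no verdict, so these results rest on my own camera checks.

**What I did:** I placed the tin first, then gripped the timer and moved it about 65 mm to the robot's left, onto clear bench. After that came the bit box, the red-capped vial, and the larger cement bottle. The arm ended raised and clear of everything.

**Last checks, offset from the outline centre (limit 13 mm):**

| Item | Offset | Notes |
|---|---|---|
| Bit box | about 3 mm in x, 4 mm in y | along its oblong, from the clear top view |
| Red-capped vial | about 1–2 mm | upright |
| Screw tin | about 4 mm in x, 5 mm in y | from the scene view only |
| Cement bottle | about 2 mm | upright, from the scene view only |

The timer is flat on the bench, outside the trays. The blue-capped and green-capped vials were seen standing, and I measured them within about 8 mm of where they started. That is close to the error of the measurement.

**Checks that disagreed or failed:**
- **Bit box:** a rough estimate from its corners in the scene view gave about 8 mm in x and 4 mm in y. I trusted the clear top view instead; both are within the limit.
- **Missed detections:** in the last pictures the network did not find the tin from the top camera. It missed the green-capped vial in the final scene view, but found it from the top.
- **Tool tilt:** the tool leaned by up to about 6° partway through, mostly after fast moves. It did no harm that I could see, and was back under 1° when I placed the cement bottle.

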